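# Prop open the sound hood of a screw feeder

### The job

The screw feeder has to be refilled, so prop its hood open. First lift off the half-built camera back that was left on top of the closed hood and set it down gently, right way up, on the bench; then open the hood all the way back, swing the prop rod that lies along the front of the deck up until it stands against its stop, and ease the hood back down, without letting it drop, until the rod's tip sits in the socket inside the hood and the rod alone carries it. Do not push or knock over the spray can, flux bottle, white cup or tape roll standing around.

Things in the scene. Friction and masses are not known exactly. Their poses are not given: they have to be found in the camera images.
- feeder: Screw feeder, bolted down: grey box, 164 x 232 mm (x by y), dark deck 70 mm above the bench (z = 0), closed hood's flat top at 137 mm. Origin: centre of its underside; x to its back (hinge side), y left, z up; switch, dial and handle on its front (-x). Bowl of screws on the deck, 92 mm wide, rim at 122 mm, centre x +24, y -20; a screw track sticks out at the right to y -156 (x +46, z 95 to 117).
- hood (a joint): Hood angle (rad) about the hinge line along y through hood_hinge: 0 closed, 1.75 fully back on its stop. Hood 0.45 to 0.7 kg, 150 deep x 222 wide, 65 mm high. It balances at about 1.37: farther back it rests on its stop by itself, below that it falls shut. It rests on the prop rod at about 0.88.
- prop (a joint): Prop rod angle q (rad): 0 stowed, level along the deck's front; 1.71 up at its stop, 8 deg past its top, where it stays by its weight; below 1.57 it falls back to 0. It swings in a plane that leans back: in the feeder's frame tip = pivot + 129 mm x (cos q (0,-1,0) + sin q (0.545,0,0.839)).
- hood_hinge (a point): Point on the hood's hinge line, above the middle of the feeder's back edge: feeder x +75, y 0, z 105 mm.
- hood_handle (a point): Middle of the hood's handle: round steel bar 10 mm thick, 112 mm long along the feeder's y, 35 mm free behind it to the front skirt, nothing below it; tabs to the hood 50 mm either side of the middle. Hood closed: 191 mm in front of the hinge line, 12 mm above it, 117 mm above the bench; it circles the hinge. Its axes are the feeder's when closed and turn with the hood.
- prop_pivot (a point): Pivot of the prop rod at the left front of the deck: feeder x -55, y +70, z 105 mm (35 mm above the deck).
- prop_middle (a point): Point on the axis of the prop rod (8 mm steel) 70 mm from its pivot. Stowed, the rod has nothing in front of it and nothing below it down to the deck 35 mm under its axis, between the pivot bracket (first 15 mm) and a slim rest 117 mm from the pivot: a finger tilted forward can reach under it from the front and push it up.
- prop_tip (a point): Centre of the 13 mm black ball at the free end of the prop rod, 129 mm from its pivot.
- prop_socket (a point): Where the ball's centre sits when it is in the socket: an open cup 22 mm wide inside and 11 mm deep on the inner side of the hood's top, 120 mm in front of the hinge line and 88 mm to the left of the hood's middle.
- camera_back: Half-built white camera back with circuit boards on top, lying on the hood (later on the bench). Shell 65 x 56 mm (its x by y) and 20 mm high, boards 36 x 36 mm up to 43 mm, thin loose wires; 0.09 to 0.16 kg. Origin on its underside, off its middle: see shell_centre. z up.
- shell_centre (a point): Middle of the underside of the camera back's shell, axes as camera_back; grasp the shell across its 56 mm width (its y).
- spray_can: Orange aerosol can, 58 mm across, 199 mm tall, standing; origin at the centre of its foot.
- flux_bottle: White bottle with a red needle cap, 44 mm across, 140 mm tall, standing; origin at the centre of its foot.
- white_cup: Ribbed white cup, 66 mm across, 44 mm tall with cable ends, standing; origin at the centre of its foot.
- tape_roll: Roll of brown tape lying flat, 92 mm across, 24 mm high; origin at the centre of its underside. Other clutter stands only farther left than y = 0.43, farther right than y = -0.65 and farther back than x = 0.70; rows of white camera backs cover the bench beyond x = 0.5 where y is above -0.06.
Things that resemble listed ones, but are neither listed nor needed, are in the scene too. Leave any brown, green or yellow look-alike of the camera_back alone.

How it is judged:
By the outcome, as a careful person would: the job done as asked, in the order asked, and still so for the second after the job is handed in, with the robot touching nothing.
It also fails if it takes over 72 s, if anything falls off the work surface, if the arm or the gripper's body presses on something with over 40 N, if the wrist force passes 120 N, or if a joint passes its speed limit or range.

### The arm

A 6-joint arm with a two-finger parallel gripper is mounted at the origin on a cart in front of the work surface, level with it; the furniture and walls round the work are solid. World frame = base frame: x ahead of the robot, y to its left, z up, the work surface at z = 0. Lengths are in m, angles in rad, forces in N, time in s.
With the tool pointing down it reaches from about 0.375 to 0.9 m from the base axis. Payload 3.1 kg.
Tool frame: the origin (TCP) lies on the centre line of the jaws, within the pads' length; the fingertips stand robot.tip_reach ahead of it and the grasp point (between the pads) lies 8 mm behind it (robot.tip_reach is the distance from the TCP to the fingertips, in m); z points along the fingers, y is the line along which they close (so a half turn about z gives the same grasp; the last joint's range is limited). The gripper opens to 87 mm and grips with 3 to 60 N. Pads are 19 mm wide; open, the fingers measure 117 mm over their backs; the gripper's body (75 mm by 190 mm) begins 51 mm behind the grasp point.
Start: joints at [1.119, 0.527, 1.433, -0, 1.181, -0.178], TCP at [0.168, 0.602, 0.234] pointing down, gripper open.
Joint ranges: [-3.08, 3.08], [-0.75, 2.2], [0.22, 2.44], [-1.43, 4.57], [0, 2.65], [-2.85, 2.85]. Speed limits (rad/s): [2.79, 2.79, 3.14, 3.14, 3.14, 3.14].

### API

Orientations are given as a unit quaternion [x, y, z, w].
In Python, from rig import robot gives the robot as it stands.
- The arm moves only by the tool jog_arm, never from a script. Its argument "motion" is one flat list of numbers, 7 for each row, row after row: the shift along the tool's x, y, z scaled (see below), then the turn, a rotation vector about the tool's x, y, z scaled (see below), then the gripper's target within -1 to 1 (shut at 1, half-way at 0, fully open at -1). In form: [x, y, z, rx, ry, rz, hand, x, y, z, rx, ry, rz, hand, ...]. A call has 1 to 12 rows; each row shifts and turns the commanded pose from where the row before left it, along the tool's axes as they then stand; what a row does not reach is not made up. The controller multiplies each number of a shift by 4 cm and each number of a turn by 4 degrees. A row lasts 1/8 s, in which the tool goes at most 62.5 mm and 10.7 degrees, less where a joint would pass 70% of its speed; a pose out of reach is approached as far as the arm can. A call with a number of a shift or a turn outside -1 to 1 is refused whole. A call with a gripper value outside its range is refused whole. The fingers move at their own pace and stop on an object; "grip_force" is the grip in N (left out, the last holds). Time passes only in rows, so rows that do not move let the fingers close. It gives the time, the measured TCP pose, the force, the opening and the grip force at its end, in the units of the state.
- robot.get_obs(): the state, without advancing time (a new reading comes with each control period).
- robot.camera(name): name is "scene" or "side" or "wrist"; returns the picture (384x512x3 uint8, blue, green, red); there is no depth.
- robot.calibration(name): a dict with "fx", "fy", "cx", "cy" (pixels), "R" (3x3) and "t" (3): a world point X has camera coordinates R X + t; the wrist camera has in their place "T_tool_cam" (4x4, takes a point from camera to tool coordinates, whose origin is the TCP and whose axes are the flange's). Camera axes: x right, y down, z forward; pixel columns grow to the right and rows downward; lengths in m; the calibration is good to about 2 mm. A picture is of the moment at which its call begins: read the wrist's pose just before it. calibration takes no time and is no camera call.
- robot.hand_in(): hands the job in; it is judged then, once.
The state is a dict: "time": time; "q": joint angles; "joint_velocities": joint speeds; "joint_torque": joint torques, N m; "position": TCP position; "tool_rot": TCP orientation; "ft_force": force on the tool from outside, world axes, zero at the start; "moment": the same for the moment, N m; "grip_width": finger opening in m; "grip_force": force on a finger pad.
Only numpy, scipy, OpenCV 4.12 (cv2) and the standard library are available. Lean on these libraries where they do the work, as an engineer would, in place of code of your own. Each camera call takes 0.05 s, during which the arm holds its last target. There are 200 camera calls.

## Working session

There is one attempt and no reset: what is moved stays moved. The work goes in short steps, Python scripts to look and compute and a tool call to move; the robot and the scene stay as the last step left them, time stands still between calls to the robot, and variables do not carry over. Pictures are saved under pics/ and viewed, at most 10 in all, crops included, and the job is handed in when it is done.

Besides the shell and the picture viewer there is one more tool, called after ">>>" by a JSON object that holds its "method" and its "body". jog_arm: Moves the arm, as the interface text tells. Shifts and turns lie within -1 to 1; 1 stands for 4 cm of shift or 4 degrees of turn. Its arguments: {"type":"object","properties":{"motion":{"type":"array","items":{"type":"number"}},"grip_force":{"type":"number"}},"required":["motion"]}

```bash
ls; mkdir -p pics
python3 - <<'E'
from rig import robot
import cv2,numpy as np
o=robot.get_obs();print({k:np.round(v,3).tolist() for k,v in o.items()},robot.tip_reach)
for n in("scene","side"):
    cv2.imwrite(f"pics/{n}0.png",robot.camera(n)); c=robot.calibration(n);print(n,c)
c=robot.calibration("wrist");print(c)
E
```

```text
pics
{'time': 0.0, 'q': [1.12, 0.528, 1.434, 0.0, 1.181, -0.178], 'joint_velocities': [0.0, -0.0, 0.001, 0.0, -0.001, -0.001], 'joint_torque': [-0.001, -44.005, -17.659, 0.063, 0.058, -0.0], 'position': [0.168, 0.601, 0.233], 'tool_rot': [0.136, 0.991, -0.001, -0.0], 'ft_force': [0.105, -0.382, 0.273], 'moment': [0.0, -0.006, -0.004], 'grip_force': 0.0, 'grip_width': 0.087} 0.011
scene {'fx': 401.54750636689795, 'fy': 401.54750636689795, 'cx': 256.6524129605086, 'cy': 182.01054922354666, 'R': array([[ 0.60988245, -0.79247672, -0.00490373],
       [-0.48779729, -0.37051305, -0.79042639],
       [ 0.62457761,  0.48445921, -0.61253741]]), 't': array([-0.51928867,  0.24665989,  0.86377262])}
side {'fx': 369.05070228760354, 'fy': 369.05070228760354, 'cx': 253.27017205164574, 'cy': 191.4559598355818, 'R': array([[-0.99475429, -0.10040017, -0.01958823],
       [-0.0363771 ,  0.52617794, -0.84959607],
       [ 0.09560648, -0.84442678, -0.52707003]]), 't': array([0.53845101, 0.26106772, 0.84603036])}
{'fx': 321.76782430148506, 'fy': 321.76782430148506, 'cx': 264.55119773166814, 'cy': 190.43842886627496, 'T_tool_cam': array([[ 8.14425624e-05, -9.60029806e-01, -2.79897775e-01,
         7.68217397e-02],
       [ 9.99999983e-01,  1.23912940e-04, -1.34040203e-04,
         1.53755554e-04],
       [ 1.63365546e-04, -2.79897760e-01,  9.60029800e-01,
        -1.51003647e-01],
       [ 0.00000000e+00,  0.00000000e+00,  0.00000000e+00,
         1.00000000e+00]])}
```

View pics/scene0.png

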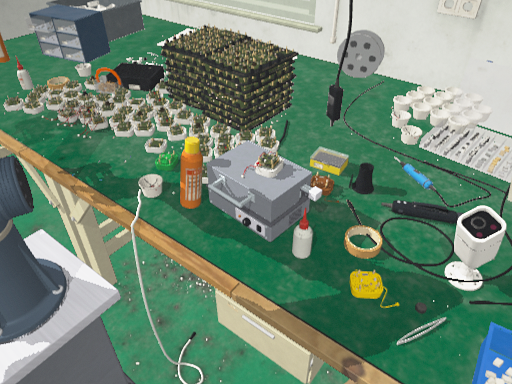

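View pics/side0.png

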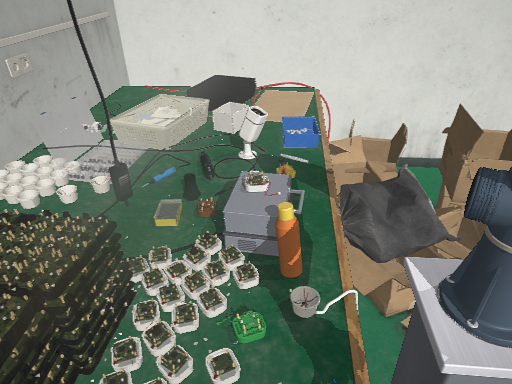

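Scene view: the feeder is at about (260,190), with the white camera back on its hood at (267,165). The can's foot is at (190,205), bottle (303,255), cup (150,193) and tape (363,242). 

Candidates for the camera back:
- White one on the hood (267,165): this is the target.
- Green (165,158), brown (322,183), yellow (366,285) and the white rows on the bench (150,125): leave alone.

I'll check the choice with close crops.

Run:
```python
import cv2
a=cv2.imread("pics/scene0.png");b=cv2.imread("pics/side0.png")
cv2.imwrite("pics/s1.png",cv2.resize(a[125:265,130:330],None,fx=4,fy=4,interpolation=cv2.INTER_CUBIC))
cv2.imwrite("pics/d1.png",cv2.resize(b[160:300,190:330],None,fx=4,fy=4,interpolation=cv2.INTER_CUBIC))
```

```text
(no output)
```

View pics/s1.png

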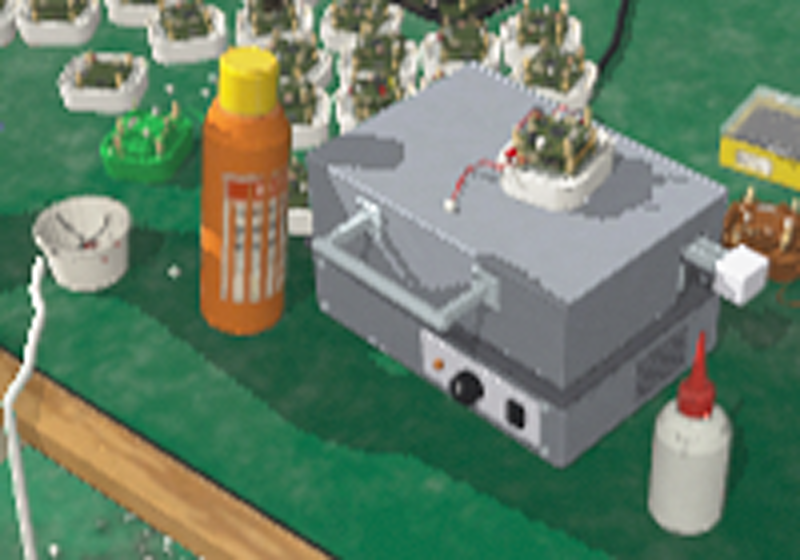

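View pics/d1.png

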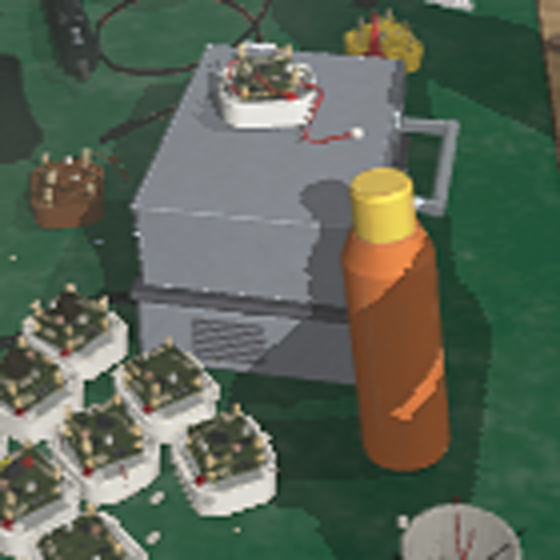

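The crops confirm the white camera back on the hood, with a red loose wire leading to (243,176). It lies right of the middle. Next I fit the feeder pose and locate the objects.

```bash
cat > h.py <<'E'
import numpy as np,cv2
from scipy.optimize import least_squares
from scipy.spatial.transform import Rotation as Ro
from rig import robot
CAL={n:robot.calibration(n) for n in("scene","side","wrist")}
def proj(n,X,T=None):
    c=CAL[n]; X=np.atleast_2d(X)
    if n=="wrist": # T = (p,quat)
        R=Ro.from_quat(T[1]).as_matrix();Tt=c["T_tool_cam"]
        Y=((X-T[0])@R-Tt[:3,3])@Tt[:3,:3]
    else: Y=X@c["R"].T+c["t"]
    return np.c_[c["fx"]*Y[:,0]/Y[:,2]+c["cx"],c["fy"]*Y[:,1]/Y[:,2]+c["cy"]]
def ray(n,u,T=None):
    c=CAL[n]; d=np.array([(u[0]-c["cx"])/c["fx"],(u[1]-c["cy"])/c["fy"],1])
    if n=="wrist":
        R=Ro.from_quat(T[1]).as_matrix();Tt=c["T_tool_cam"]
        return T[0]+R@Tt[:3,3],R@Tt[:3,:3]@d
    return -c["R"].T@c["t"],c["R"].T@d
def onz(n,u,z,T=None):
    o,d=ray(n,u,T);return o+d*(z-o[2])/d[2]
def tf(p,X):
    c,s=np.cos(p[2]),np.sin(p[2]);X=np.atleast_2d(X)
    return np.c_[p[0]+c*X[:,0]-s*X[:,1],p[1]+s*X[:,0]+c*X[:,1],X[:,2]]
E
python3 - <<'E'
from h import *
S=lambda x,y:(130+x/4,125+y/4); D=lambda x,y:(190+x/4,160+y/4)
obs=[("scene",S(570,303),(-75,-111,137)),("scene",S(725,190),(75,-111,137)),("scene",S(470,65),(75,111,137)),
("scene",S(318,245),(-116,56,117)),("scene",S(445,325),(-116,-56,117)),("scene",S(562,467),(-82,-116,0)),
("side",D(135,207),(75,111,137)),("side",D(207,47),(75,-111,137)),("side",D(403,60),(-75,-111,137)),("side",D(457,122),(-116,-56,117)),("side",D(442,213),(-116,56,117))]
f=lambda p:np.concatenate([(proj(n,tf(p,np.array(X)/1e3))[0]-u) for n,u,X in obs])
r=least_squares(f,[.55,-.1,0],loss="soft_l1");print(r.x);print(np.round(f(r.x).reshape(-1,2),1).tolist())
for nm,n,u,z in [("can","scene",S(243,318),0),("can","side",D(405,453),0),("canTop","scene",S(249,60),.199),("canTop","side",D(383,180),.199),("bottle","scene",S(687,512),0),("tape","scene",(363,240),.012),("tape ctr top","scene",(363,239),.024),("cup","scene",(130+85/4,125+275/4),0),("cup","side",(305,308),0),
 ("cb","scene",S(556,170),.157),("cb","side",D(267,95),.157)]: print(nm,np.round(onz(n,u,z)[:2],3))
E
```

```text
[ 0.54356053 -0.24074381 -0.0840412 ]
[[-0.8, 0.0], [0.3, -1.1], [-1.4, -1.8], [-1.0, -0.9], [0.3, -0.6], [-0.1, 4.2], [0.4, -0.8], [0.4, -1.7], [0.2, -1.4], [-1.2, -0.7], [-0.5, -1.4]]
can [ 0.444 -0.086]
can [ 0.45  -0.067]
canTop [ 0.468 -0.096]
canTop [ 0.47  -0.083]
bottle [ 0.479 -0.422]
tape [ 0.595 -0.523]
tape ctr top [ 0.586 -0.525]
cup [0.41  0.037]
cup [0.417 0.043]
cb [ 0.536 -0.281]
cb [ 0.553 -0.245]
```

```bash
cat >> h.py <<'E'
F=[.5436,-.2407,-.084]
def fw(X): return tf(F,np.array(X)/1e3)[0]      # feeder mm -> world
def down(a,tilt=0):  # tool z down, tool x heading a (rad)
    x=np.array([np.cos(a),np.sin(a),0]);z=np.array([0,0,-1.]);return np.c_[x,np.cross(z,x),z]
def plan(ways,hand,start=None):
    """ways: list of (pos,R,n). prints rows"""
    if start is None:
        o=robot.get_obs();start=(np.array(o["position"]),Ro.from_quat(o["tool_rot"]).as_matrix())
    p,R=start
    for P,Q,n in ways:
        Q=R if Q is None else Q; P=np.array(P,float); rv=Ro.from_matrix(R.T@Q).as_rotvec(); p0=p.copy(); out=[]
        for k in range(n):
            tgt=p0+(P-p0)*(k+1)/n
            s=np.round(R.T@(tgt-p)/.04,2); t=np.round(np.degrees(rv)/n/4,2)
            p=p+R@s*.04; R=R@Ro.from_rotvec(np.radians(t*4)).as_matrix()
            out.append(",".join(f"{v+0:g}" for v in [*s,*t,hand]))
        print(f"[{', '.join(out)}]",np.round(p,3),"max",np.abs(s).max(),np.abs(t).max())
    return p,R
E
python3 - <<'E'
from h import *
A=np.radians(85.2)
plan([((.48,.25,.34),down(np.radians(125)),12),((.53,-.24,.36),down(A),12)],-1)
for q in [(.42,.2,0),(.42,-.54,0),(.40,-.5,0),(.45,.17,0),(.66,-.42,0),(.35,-.3,0),(.3,.2,0)]: print(q,proj("scene",q).round(),proj("side",q).round())
E
```

```text
[-0.82,-0.53,-0.22,0,0,0.82,-1, -0.85,-0.48,-0.23,0,0,0.82,-1, -0.88,-0.43,-0.22,0,0,0.82,-1, -0.9,-0.39,-0.22,0,0,0.82,-1, -0.93,-0.33,-0.22,0,0,0.82,-1, -0.94,-0.27,-0.23,0,0,0.82,-1, -0.95,-0.22,-0.22,0,0,0.82,-1, -0.96,-0.17,-0.22,0,0,0.82,-1, -0.98,-0.11,-0.23,0,0,0.82,-1, -0.97,-0.06,-0.22,0,0,0.82,-1, -0.98,0,-0.22,0,0,0.82,-1, -0.98,0.06,-0.22,0,0,0.82,-1] [0.48 0.25 0.34] max 0.98 0.82
[-0.9,-0.5,-0.04,0,0,0.83,-1, -0.92,-0.45,-0.04,0,0,0.83,-1, -0.95,-0.39,-0.04,0,0,0.83,-1, -0.97,-0.34,-0.04,0,0,0.83,-1, -0.98,-0.28,-0.04,0,0,0.83,-1, -1,-0.23,-0.04,0,0,0.83,-1, -1.02,-0.16,-0.04,0,0,0.83,-1, -1.02,-0.11,-0.04,0,0,0.83,-1, -1.02,-0.05,-0.04,0,0,0.83,-1, -1.03,0.02,-0.04,0,0,0.83,-1, -1.02,0.07,-0.04,0,0,0.83,-1, -1.02,0.13,-0.04,0,0,0.83,-1] [ 0.53 -0.24  0.36] max 1.02 0.83
(0.42, 0.2, 0) [[118. 171.]] [[305. 372.]]
(0.42, -0.54, 0) [[333. 294.]] [[301. 181.]]
(0.4, -0.5, 0) [[312. 291.]] [[307. 187.]]
(0.45, 0.17, 0) [[132. 170.]] [[290. 357.]]
(0.66, -0.42, 0) [[338. 212.]] [[231. 196.]]
(0.35, -0.3, 0) [[227. 262.]] [[325. 221.]]
(0.3, 0.2, 0) [[ 84. 191.]] [[368. 377.]]
```

>>> {"method": "jog_arm", "body": {"motion": [-0.82,-0.53,-0.22,0,0,0.82,-1,-0.85,-0.48,-0.23,0,0,0.82,-1,-0.88,-0.43,-0.22,0,0,0.82,-1,-0.9,-0.39,-0.22,0,0,0.82,-1,-0.93,-0.33,-0.22,0,0,0.82,-1,-0.94,-0.27,-0.23,0,0,0.82,-1,-0.95,-0.22,-0.22,0,0,0.82,-1,-0.96,-0.17,-0.22,0,0,0.82,-1,-0.98,-0.11,-0.23,0,0,0.82,-1,-0.97,-0.06,-0.22,0,0,0.82,-1,-0.98,0,-0.22,0,0,0.82,-1,-0.98,0.06,-0.22,0,0,0.82,-1]}}

```text
time: 1.6
position: [0.4807, 0.2493, 0.3402]
tool_rot: [0.463, 0.887, -0.0, -0.0]
ft_force: [0.8, 0.5, -0.7]
grip_width: 0.0868
grip_force: 0.0
```

>>> {"method": "jog_arm", "body": {"motion": [-0.9,-0.5,-0.04,0,0,0.83,-1,-0.92,-0.45,-0.04,0,0,0.83,-1,-0.95,-0.39,-0.04,0,0,0.83,-1,-0.97,-0.34,-0.04,0,0,0.83,-1,-0.98,-0.28,-0.04,0,0,0.83,-1,-1,-0.23,-0.04,0,0,0.83,-1,-1,-0.16,-0.04,0,0,0.83,-1,-1,-0.11,-0.04,0,0,0.83,-1,-1,-0.05,-0.04,0,0,0.83,-1,-1,0.02,-0.04,0,0,0.83,-1,-1,0.07,-0.04,0,0,0.83,-1,-1,0.13,-0.04,0,0,0.83,-1]}}

```text
time: 3.1
position: [0.5293, -0.2356, 0.3591]
tool_rot: [0.737, 0.676, -0.0, -0.001]
ft_force: [0.2, 0.3, 0.5]
grip_width: 0.0872
grip_force: 0.0
```

Run:
```python
from h import *
o=robot.get_obs();print(o["time"],o["position"],o["tool_rot"],np.round(o["q"],2))
im=robot.camera("wrist");cv2.imwrite("pics/w1.png",im);np.save("w1.npy",np.r_[o["position"],o["tool_rot"]])
T=(np.array(o["position"]),np.array(o["tool_rot"]))
for X in [(-75,-111,137),(75,-111,137),(75,111,137),(-75,111,137),(-116,0,117),(0,-40,137)]: print(X,proj("wrist",fw(X),T).round())
cv2.imwrite("pics/w1b.png",cv2.resize(im,(800,600),interpolation=cv2.INTER_CUBIC))
```

```text
3.1 [ 0.52930024 -0.23557957  0.35906166] [ 7.36952057e-01  6.75944767e-01 -6.08885674e-05 -5.77618254e-04] [-0.61  0.35  1.38  0.    1.42 -0.53]
(-75, -111, 137) [[218. 253.]]
(75, -111, 137) [[335. 253.]]
(75, 111, 137) [[347.  68.]]
(-75, 111, 137) [[209.  68.]]
(-116, 0, 117) [[183. 165.]]
(0, -40, 137) [[277. 200.]]
```

View pics/w1b.png

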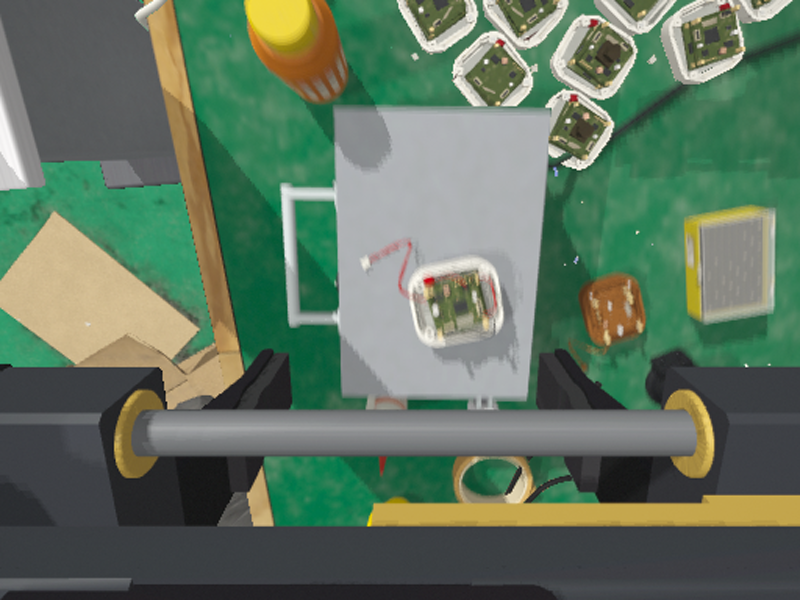

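The wrist view shows hood corners at about (214,68), (352,68), (219,253) and (337,255). The camera back is at about (292,193), turned slightly; its wire leads up-left. I'll refine the feeder fit and segment the shell.

Run:
```python
from h import *
w=np.load("w1.npy");T=(w[:3],w[3:]);k=1/1.5625
obs=[((335,107),(-75,111,137)),((550,107),(75,111,137)),((343,396),(-75,-111,137)),((527,399),(75,-111,137)),((290,187),(-116,56,117)),((294,325),(-116,-56,117))]
S=lambda x,y:(130+x/4,125+y/4); D=lambda x,y:(190+x/4,160+y/4)
o2=[("scene",S(570,303),(-75,-111,137)),("scene",S(725,190),(75,-111,137)),("scene",S(470,65),(75,111,137)),
("scene",S(318,245),(-116,56,117)),("scene",S(445,325),(-116,-56,117)),
("side",D(135,207),(75,111,137)),("side",D(207,47),(75,-111,137)),("side",D(403,60),(-75,-111,137)),("side",D(457,122),(-116,-56,117)),("side",D(442,213),(-116,56,117))]
f1=lambda p:np.concatenate([proj("wrist",tf(p,np.array(X)/1e3),T)[0]-np.array(u)*k for u,X in obs])
f2=lambda p:np.concatenate([proj(n,tf(p,np.array(X)/1e3))[0]-u for n,u,X in o2])
for f in (f1,lambda p:np.r_[f1(p),f2(p)]):
    r=least_squares(f,F,loss="soft_l1");print(r.x,np.round(f(r.x)[:12].reshape(-1,2),1).tolist())
im=cv2.imread("pics/w1.png");c=im[150:235,240:340]
hsv=cv2.cvtColor(c,cv2.COLOR_BGR2HSV)
m=((hsv[...,2]>195)).astype(np.uint8)
print("hood V",hsv[5,40],np.percentile(hsv[...,2],[10,50,90,97]))
m=cv2.morphologyEx(m,cv2.MORPH_OPEN,np.ones((2,2)))
n,l,s,ce=cv2.connectedComponentsWithStats(m);i=1+s[1:,4].argmax();print(s[i])
pts=cv2.findNonZero((l==i).astype(np.uint8))+np.array([[240,150]]);hull=cv2.convexHull(pts)
W=np.array([onz("wrist",q[0],.157,T)[:2] for q in hull]).astype(np.float32)*1000
print(cv2.minAreaRect(W)); print(cv2.minAreaRect(np.array([onz("wrist",q[0],.137,T)[:2] for q in hull]).astype(np.float32)*1000))
v=cv2.resize(c,None,fx=6,fy=6,interpolation=cv2.INTER_CUBIC);b=cv2.boxPoints(cv2.minAreaRect(hull));cv2.polylines(v,[np.int32((b-[240,150])*6)],1,(255,0,255),1)
cv2.imwrite("pics/w1c.png",v)
```

```text
[ 0.5478149  -0.24275295 -0.09651424] [[-0.1, 0.3], [0.0, 1.8], [0.5, 0.2], [-0.2, -0.7], [-1.6, -0.8], [1.0, -0.5]]
[ 0.54688401 -0.24234722 -0.09569359] [[-1.1, 0.1], [-0.9, 1.4], [-0.2, -0.0], [-0.8, -1.0], [-2.5, -1.0], [0.3, -0.7]]
hood V [107  10 182] [131. 179. 199. 231.]
[ 22  16  61  57 831]
((558.1282958984375, -268.22906494140625), (66.63859558105469, 62.828392028808594), 6.0965375900268555)
((559.3958129882812, -274.4013671875), (70.4128646850586, 66.38687133789062), 6.096579551696777)
```

View pics/w1c.png

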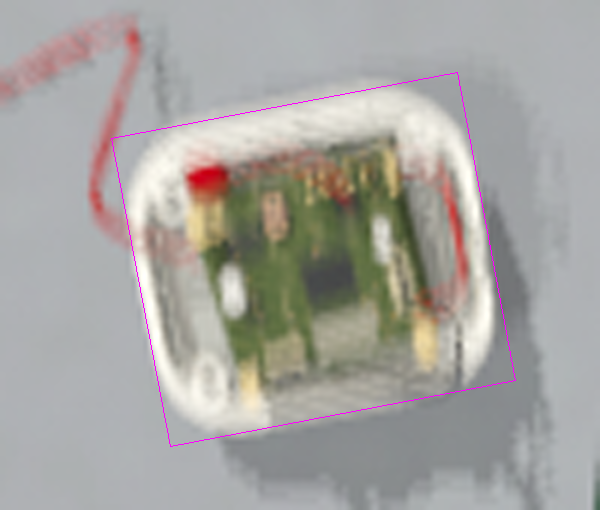

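The shell is turned about 6° in the world, with its centre near (0.558, -0.270). The 66 mm measured long side fits the 65 mm given.

```bash
sed -i 's/^F=.*/F=[.5473,-.2425,-.096]/' h.py
python3 - <<'E'
from h import *
a=np.radians(6.3)
p=plan([((.558,-.270,.30),down(np.radians(45)),10),((.558,-.270,.20),down(a),10),((.558,-.270,.152),None,4)],-1)
E
```

```text
[-0.06,0.08,0.15,0,0.01,0.99,-1, -0.06,0.08,0.15,0,0.01,0.99,-1, -0.06,0.08,0.14,0,0.01,0.99,-1, -0.04,0.09,0.15,0,0.01,0.99,-1, -0.05,0.09,0.15,0,0.01,0.99,-1, -0.03,0.09,0.15,0,0.01,0.99,-1, -0.03,0.1,0.15,0,0.01,0.99,-1, -0.02,0.09,0.14,0,0.01,0.99,-1, -0.02,0.1,0.15,0,0.01,0.99,-1, -0.01,0.1,0.15,0,0.01,0.99,-1] [ 0.558 -0.27   0.3  ] max 0.15 0.99
[0,0,0.25,0,-0.01,0.97,-1, 0,0,0.25,0,-0.01,0.97,-1, 0,0,0.25,0,-0.01,0.97,-1, 0,0,0.25,0,-0.01,0.97,-1, 0,0,0.25,0,-0.01,0.97,-1, 0,0,0.25,0,-0.01,0.97,-1, 0,0,0.25,0,-0.01,0.97,-1, 0,0,0.25,0,-0.01,0.97,-1, 0,0,0.25,0,-0.01,0.97,-1, 0,0,0.25,0,-0.01,0.97,-1] [ 0.558 -0.27   0.2  ] max 0.25 0.97
[0,0,0.3,0,0,0,-1, 0,0,0.3,0,0,0,-1, 0,0,0.3,0,0,0,-1, 0,0,0.3,0,0,0,-1] [ 0.558 -0.27   0.152] max 0.3 0.0
```

>>> {"method": "jog_arm", "body": {"motion": [-0.06,0.08,0.15,0,0,1,-1,-0.06,0.08,0.15,0,0,1,-1,-0.06,0.08,0.14,0,0,0.99,-1,-0.04,0.09,0.15,0,0,0.99,-1,-0.05,0.09,0.15,0,0,0.99,-1,-0.03,0.09,0.15,0,0,0.99,-1,-0.03,0.1,0.15,0,0,0.99,-1,-0.02,0.09,0.14,0,0,0.99,-1,-0.02,0.1,0.15,0,0,0.99,-1,-0.01,0.1,0.15,0,0,0.99,-1]}}

```text
time: 4.4
position: [0.5572, -0.2626, 0.2996]
tool_rot: [0.923, 0.386, -0.0, -0.001]
ft_force: [0.7, -0.5, 0.3]
grip_width: 0.0869
grip_force: 0.0
```

>>> {"method": "jog_arm", "body": {"motion": [0,0,0.25,0,0,0.97,-1,0,0,0.25,0,0,0.97,-1,0,0,0.25,0,0,0.97,-1,0,0,0.25,0,0,0.97,-1,0,0,0.25,0,0,0.97,-1,0,0,0.25,0,0,0.97,-1,0,0,0.25,0,0,0.97,-1,0,0,0.25,0,0,0.97,-1,0,0,0.25,0,0,0.97,-1,0,0,0.25,0,0,0.97,-1]}}

```text
time: 5.65
position: [0.5571, -0.2625, 0.1996]
tool_rot: [0.998, 0.057, -0.0, -0.0]
ft_force: [-0.1, 1.3, 0.1]
grip_width: 0.0871
grip_force: 0.0
```

Run:
```python
from h import *
o=robot.get_obs();T=(np.array(o["position"]),np.array(o["tool_rot"]));print(T,Ro.from_quat(T[1]).as_matrix()[:,0],np.round(o["q"],2))
im=robot.camera("wrist");
m=(cv2.cvtColor(im,cv2.COLOR_BGR2HSV)[...,2]>195).astype(np.uint8)
c=(.558,-.270); R=down(np.radians(6.3))
for z in(.137,.157):
    P=[np.array([*c,z])+R@np.array([sx*.0325,sy*.028,0]) for sx,sy in((1,1),(1,-1),(-1,-1),(-1,1))]
    cv2.polylines(im,[np.int32(proj("wrist",P,T))],1,(255,0,255) if z<.14 else (0,255,255),1)
cv2.imwrite("pics/w2.png",im)
```

```text
(array([ 0.55707475, -0.26248097,  0.19955003]), array([ 9.98354938e-01,  5.73332444e-02, -4.43305976e-04, -3.45810303e-04])) [ 9.93425405e-01  1.14478162e-01 -8.45500567e-04] [-0.62  0.55  1.49 -0.    1.1   0.83]
```

View pics/w2.png

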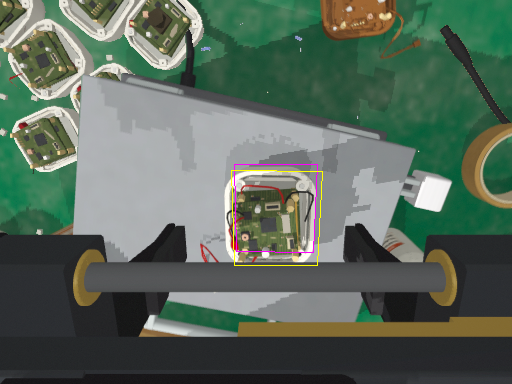

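The shell spans about columns 226–318, so it sits about 4 mm toward +y of my estimate. The jaws straddle it well, so I descend with a small correction and grip.

>>> {"method": "jog_arm", "body": {"motion": [0.03,0.03,0.3,0,0,0,-1,0,0.03,0.3,0,0,0,-1,0,0.03,0.3,0,0,0,-1,0,0,0.28,0,0,0,-1,0,0,0,0,0,0,-0.2,0,0,0,0,0,0,-0.2,0,0,0,0,0,0,0,0,0,0,0,0,0,0,0,0,0,0,0,0,0], "grip_force": 12}}

```text
time: 6.82
position: [0.5592, -0.2664, 0.1537]
tool_rot: [0.998, 0.058, 0.0, 0.0]
ft_force: [-0.0, -0.2, 1.4]
grip_width: 0.0563
grip_force: 12.0
```

Run:
```python
from h import *
plan([((.5592,-.2664,.314),None,6),((.50,.0,.314),down(np.radians(45)),10),((.43,.20,.20),down(np.radians(84.5)),10),((.43,.20,.035),None,7)],0.2)
```

```text
[0,0,-0.67,0,0,0,0.2, 0,0,-0.67,0,0,0,0.2, 0,0,-0.66,0,0,0,0.2, 0,0,-0.67,0,0,0,0.2, 0,0,-0.67,0,0,0,0.2, 0,0,-0.67,0,0,0,0.2] [ 0.559 -0.266  0.314] max 0.67 0.0
[-0.07,-0.68,0,0,0,-0.96,0.2, -0.02,-0.68,0,0,0,-0.96,0.2, 0.02,-0.68,0,0,0,-0.96,0.2, 0.07,-0.68,0,0,0,-0.96,0.2, 0.11,-0.67,0,0,0,-0.96,0.2, 0.16,-0.67,0,0,0,-0.96,0.2, 0.2,-0.65,0,0,0,-0.96,0.2, 0.24,-0.63,0,0,0,-0.96,0.2, 0.29,-0.62,0,0,0,-0.96,0.2, 0.33,-0.6,0,0,0,-0.96,0.2] [ 0.5   -0.     0.314] max 0.6 0.96
[0.23,-0.48,0.28,0,0,-0.99,0.2, 0.26,-0.46,0.29,0,0,-0.99,0.2, 0.3,-0.44,0.28,0,0,-0.99,0.2, 0.32,-0.42,0.29,0,0,-0.99,0.2, 0.35,-0.39,0.28,0,0,-0.99,0.2, 0.38,-0.37,0.29,0,0,-0.99,0.2, 0.41,-0.35,0.28,0,0,-0.99,0.2, 0.42,-0.31,0.29,0,0,-0.99,0.2, 0.45,-0.29,0.28,0,0,-0.99,0.2, 0.46,-0.25,0.28,0,0,-0.99,0.2] [0.43 0.2  0.2 ] max 0.46 0.99
[0,0,0.59,0,0,0,0.2, 0,0,0.59,0,0,0,0.2, 0,0,0.59,0,0,0,0.2, 0,0,0.59,0,0,0,0.2, 0,0,0.59,0,0,0,0.2, 0,0,0.59,0,0,0,0.2, 0.01,0,0.59,0,0,0,0.2] [0.43  0.2   0.035] max 0.59 0.0
```

>>> {"method": "jog_arm", "body": {"motion": [0,0,-0.4,0,0,0,0,0,0,-0.67,0,0,0,0,0,0,-0.75,0,0,0,0,0,0,-0.75,0,0,0,0,0,0,-0.75,0,0,0,0,0,0,-0.68,0,0,0,0]}}

```text
time: 7.58
position: [0.5589, -0.2662, 0.3153]
tool_rot: [0.998, 0.058, 0.0, 0.0]
ft_force: [0.2, -0.6, -0.9]
grip_width: 0.0561
grip_force: 12.0
```

>>> {"method": "jog_arm", "body": {"motion": [-0.07,-0.68,0,0,0,-0.96,0,-0.02,-0.68,0,0,0,-0.96,0,0.02,-0.68,0,0,0,-0.96,0,0.07,-0.68,0,0,0,-0.96,0,0.11,-0.67,0,0,0,-0.96,0,0.16,-0.67,0,0,0,-0.96,0,0.2,-0.65,0,0,0,-0.96,0,0.24,-0.63,0,0,0,-0.96,0,0.29,-0.62,0,0,0,-0.96,0,0.33,-0.6,0,0,0,-0.96,0]}}

```text
time: 8.82
position: [0.4993, 0.0016, 0.3133]
tool_rot: [0.923, 0.385, 0.0, 0.0]
ft_force: [0.1, -0.0, -0.5]
grip_width: 0.0567
grip_force: 12.0
```

>>> {"method": "jog_arm", "body": {"motion": [0.23,-0.48,0.28,0,0,-0.99,0,0.26,-0.46,0.29,0,0,-0.99,0,0.3,-0.44,0.28,0,0,-0.99,0,0.32,-0.42,0.29,0,0,-0.99,0,0.35,-0.39,0.28,0,0,-0.99,0,0.38,-0.37,0.29,0,0,-0.99,0,0.41,-0.35,0.28,0,0,-0.99,0,0.42,-0.31,0.29,0,0,-0.99,0,0.45,-0.29,0.28,0,0,-0.99,0,0.46,-0.25,0.28,0,0,-0.99,0]}}

```text
time: 10.07
position: [0.4293, 0.2011, 0.1995]
tool_rot: [0.738, 0.675, 0.0, 0.0]
ft_force: [-0.0, -0.4, -1.1]
grip_width: 0.0561
grip_force: 12.0
```

>>> {"method": "jog_arm", "body": {"motion": [0,0,0.59,0,0,0,0,0,0,0.59,0,0,0,0,0,0,0.59,0,0,0,0,0,0,0.59,0,0,0,0,0,0,0.59,0,0,0,0,0,0,0.59,0,0,0,0,0,0,0.5,0,0,0,0,0,0,0,0,0,0,0]}}

```text
time: 11.08
position: [0.4291, 0.2002, 0.0372]
tool_rot: [0.739, 0.674, -0.001, -0.001]
ft_force: [-0.7, 0.2, -0.6]
grip_width: 0.0565
grip_force: 12.0
```

>>> {"method": "jog_arm", "body": {"motion": [0,0,0.17,0,0,0,0,0,0,0.13,0,0,0,0,0,0,0.08,0,0,0,0,0,0,0.05,0,0,0,0,0,0,0.05,0,0,0,0,0,0,0,0,0,0,0]}}

```text
time: 11.82
position: [0.4299, 0.1999, 0.0187]
tool_rot: [0.739, 0.674, -0.0, -0.0]
ft_force: [0.5, 0.6, -1.0]
grip_width: 0.0563
grip_force: 12.0
```

>>> {"method": "jog_arm", "body": {"motion": [0,0,0.03,0,0,0,0,0,0,0.02,0,0,0,0,0,0,0.02,0,0,0,0,0,0,0,0,0,0,0]}}

```text
time: 12.32
position: [0.4299, 0.1999, 0.0166]
tool_rot: [0.739, 0.674, 0.0, 0.0]
ft_force: [-1.4, 0.0, 5.9]
grip_width: 0.0561
grip_force: 12.0
```

>>> {"method": "jog_arm", "body": {"motion": [0,0,0,0,0,0,-0.5,0,0,0,0,0,0,-0.8,0,0,0,0,0,0,-0.8,0,0,-0.3,0,0,0,-0.8,0,0,-0.7,0,0,0,-0.8,0,0,-1,0,0,0,-0.8,0,0,-1,0,0,0,0,0,0,-1,0,0,0,0.31,0,0,-1,0,0,0,0.31]}}

```text
time: 13.45
position: [0.4294, 0.1998, 0.218]
tool_rot: [0.739, 0.674, 0.0, 0.0]
ft_force: [-0.0, -0.4, 0.3]
grip_width: 0.0559
grip_force: 0.0
```

Run:
```python
from h import *
o=robot.get_obs();T=(np.array(o["position"]),np.array(o["tool_rot"]));print(o["time"],T[0],o["grip_width"])
im=robot.camera("wrist");cv2.imwrite("pics/w3.png",im)
h=fw((-116,0,117));print(h)
A=np.radians(84.5)
plan([((.45,-.03,.32),down(A),7),(h+[-0.0,0,.13],None,6),(h+[0,0,.05],None,3),(h,None,4)],0.31)
```

```text
13.45 [0.42938654 0.19979954 0.21801935] 0.05589908440648648
[ 0.43183412 -0.2313811   0.117     ]
[-0.81,0.14,-0.35,0.02,-0.01,0.01,0.31, -0.82,0.14,-0.35,0.02,-0.01,0.01,0.31, -0.81,0.15,-0.35,0.02,-0.01,0.01,0.31, -0.81,0.14,-0.34,0.02,-0.01,0.01,0.31, -0.82,0.14,-0.35,0.02,-0.01,0.01,0.31, -0.81,0.14,-0.35,0.02,-0.01,0.01,0.31, -0.82,0.14,-0.34,0.02,-0.01,0.01,0.31] [ 0.45 -0.03  0.32] max 0.82 0.02
[-0.84,0.01,0.3,0,0,0,0.31, -0.84,0,0.31,0,0,0,0.31, -0.84,0.01,0.3,0,0,0,0.31, -0.85,0.01,0.31,0,0,0,0.31, -0.84,0,0.3,0,0,0,0.31, -0.84,0.01,0.31,0,0,0,0.31] [ 0.432 -0.231  0.247] max 0.84 0.0
[0,0,0.67,0,0,0,0.31, 0,0,0.66,0,0,0,0.31, 0,0,0.67,0,0,0,0.31] [ 0.432 -0.232  0.167] max 0.67 0.0
[0,0,0.31,0,0,0,0.31, 0,0,0.31,0,0,0,0.31, 0.01,0,0.32,0,0,0,0.31, 0,0,0.31,0,0,0,0.31] [ 0.432 -0.231  0.117] max 0.31 0.0
```

View pics/w3.png

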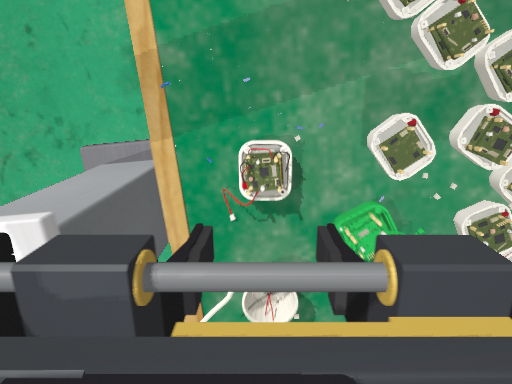

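The camera back stands upright on clear bench at (265,170), away from the cup. Now the hood handle.

>>> {"method": "jog_arm", "body": {"motion": [-0.81,0.14,-0.35,0,0,0,0.31,-0.82,0.14,-0.35,0,0,0,0.31,-0.81,0.15,-0.35,0,0,0,0.31,-0.81,0.14,-0.34,0,0,0,0.31,-0.82,0.14,-0.35,0,0,0,0.31,-0.81,0.14,-0.35,0,0,0,0.31,-0.82,0.14,-0.34,0,0,0,0.31]}}

```text
time: 14.38
position: [0.4476, -0.0316, 0.314]
tool_rot: [0.739, 0.674, 0.0, 0.0]
ft_force: [-0.4, 0.4, 0.0]
grip_width: 0.03
grip_force: 0.0
```

>>> {"method": "jog_arm", "body": {"motion": [-0.84,0.01,0.3,0,0,0,0.31,-0.84,0,0.31,0,0,0,0.31,-0.84,0.01,0.3,0,0,0,0.31,-0.85,0.01,0.31,0,0,0,0.31,-0.84,0,0.3,0,0,0,0.31,-0.84,0.01,0.31,0,0,0,0.31,0,0,0,0,0,0,0.31]}}

```text
time: 15.25
position: [0.4305, -0.2336, 0.2395]
tool_rot: [0.74, 0.672, -0.0, -0.0]
ft_force: [-0.4, 1.6, 0.4]
grip_width: 0.03
grip_force: 0.0
```

Run:
```python
from h import *
o=robot.get_obs();T=(np.array(o["position"]),np.array(o["tool_rot"]));print(o["time"],T[0],o["grip_width"],np.round(o["q"],2))
print(T[0]-fw((-116,0,117)),Ro.from_quat(T[1]).as_matrix()[:,0])
im=robot.camera("wrist");cv2.imwrite("pics/w4.png",im)
print(proj("wrist",[fw((-116,y,117)) for y in(56,30,0)],T).round(1))
g=cv2.cvtColor(im,cv2.COLOR_BGR2GRAY)
for y in (45,30,20):
    u,v=proj("wrist",fw((-116,y,117)),T)[0]; v=int(round(v));u=int(u);print(y,u,v,g[v,u-25:u+26].tolist() if 0<=v<384 else None)
```

```text
15.25 [ 0.43051701 -0.23362565  0.23945466] 0.030012471001870957 [-0.73  0.34  1.76 -0.    1.05 -0.63]
[-0.00131711 -0.00224455  0.12245466] [9.56937183e-02 9.95410761e-01 3.59687603e-04]
[[266.  119.9]
 [266.  151. ]
 [265.9 184.9]]
45 265 133 [95, 94, 95, 95, 98, 100, 98, 102, 103, 105, 105, 106, 107, 107, 108, 108, 111, 111, 111, 169, 233, 241, 246, 245, 244, 240, 228, 217, 205, 180, 152, 117, 107, 107, 105, 104, 105, 106, 107, 108, 105, 104, 101, 99, 99, 99, 99, 98, 99, 100, 102]
30 265 151 [78, 78, 78, 100, 102, 104, 103, 101, 101, 97, 97, 99, 103, 103, 103, 104, 104, 104, 102, 169, 235, 242, 246, 247, 246, 238, 226, 216, 201, 175, 148, 109, 103, 105, 107, 109, 109, 109, 110, 110, 110, 110, 109, 108, 108, 108, 107, 105, 106, 106, 104]
20 265 162 [78, 76, 75, 75, 76, 76, 74, 77, 77, 80, 79, 101, 103, 102, 102, 104, 101, 101, 100, 163, 235, 243, 247, 247, 245, 237, 226, 214, 197, 171, 147, 112, 109, 109, 107, 106, 104, 104, 102, 101, 100, 99, 99, 102, 102, 102, 102, 101, 100, 99, 98]
```

The bar's edges (259–271) match the prediction (266). I descend and grip it.

>>> {"method": "jog_arm", "body": {"motion": [0.05,0,0.6,0,0,0,0.31,0,0,0.6,0,0,0,0.31,0,0,0.6,0,0,0,0.31,0,0,0.5,0,0,0,0.31,0,0,0.45,0,0,0,0.31,0,0,0.31,0,0,0,0.31,0,0,0,0,0,0,0.8,0,0,0,0,0,0,0.9,0,0,0,0,0,0,0.9,0,0,0,0,0,0,0.9], "grip_force": 25}}

```text
time: 16.55
position: [0.431, -0.2301, 0.1182]
tool_rot: [0.739, 0.674, -0.0, -0.0]
ft_force: [-3.0, -0.5, 4.5]
grip_width: 0.0093
grip_force: 25.0
```

```bash
cat >> h.py <<'E'
def handle(th): 
    c,s=np.cos(th),np.sin(th); return fw((75-191*c+12*s,0,105+191*s+12*c))
E
python3 - <<'E'
from h import *
o=robot.get_obs();p=np.array(o["position"]);print(p,p-handle(0),o["grip_width"],o["grip_force"],o["ft_force"])
off=p-handle(0)
ths=np.linspace(0,1.75,23)[1:]
plan([(handle(t)+off,None,1) for t in ths],.9)
E
```

```text
[ 0.43098392 -0.23012128  0.11817039] [-0.0008502   0.00125982  0.00117039] 0.009285601372188656 24.990725219249725 [-2.99194742 -0.46778056  4.54238556]
[0,0.04,-0.38,0,0,0,0.9] [ 0.433 -0.23   0.133] max 0.38 0.0
[0,0.07,-0.37,0,0,0,0.9] [ 0.435 -0.231  0.148] max 0.37 0.0
[0,0.1,-0.37,0,0,0,0.9] [ 0.439 -0.231  0.163] max 0.37 0.0
[0,0.12,-0.36,0,0,0,0.9] [ 0.444 -0.231  0.177] max 0.36 0.0
[0,0.16,-0.35,0,0,0,0.9] [ 0.451 -0.232  0.191] max 0.35 0.0
[0,0.18,-0.33,0,0,0,0.9] [ 0.458 -0.233  0.205] max 0.33 0.0
[0,0.21,-0.32,0,0,0,0.9] [ 0.466 -0.233  0.217] max 0.32 0.0
[0,0.23,-0.3,0,0,0,0.9] [ 0.475 -0.234  0.229] max 0.3 0.0
[-0.01,0.26,-0.28,0,0,0,0.9] [ 0.486 -0.236  0.241] max 0.28 0.0
[0,0.28,-0.26,0,0,0,0.9] [ 0.497 -0.237  0.251] max 0.28 0.0
[0,0.29,-0.24,0,0,0,0.9] [ 0.508 -0.238  0.261] max 0.29 0.0
[0,0.32,-0.21,0,0,0,0.9] [ 0.521 -0.239  0.269] max 0.32 0.0
[0,0.33,-0.19,0,0,0,0.9] [ 0.534 -0.24   0.277] max 0.33 0.0
[0,0.35,-0.16,0,0,0,0.9] [ 0.548 -0.241  0.283] max 0.35 0.0
[0,0.35,-0.13,0,0,0,0.9] [ 0.562 -0.243  0.288] max 0.35 0.0
[0,0.37,-0.1,0,0,0,0.9] [ 0.577 -0.244  0.292] max 0.37 0.0
[-0.01,0.37,-0.08,0,0,0,0.9] [ 0.591 -0.246  0.295] max 0.37 0.0
[0,0.38,-0.04,0,0,0,0.9] [ 0.607 -0.247  0.297] max 0.38 0.0
[0,0.38,-0.02,0,0,0,0.9] [ 0.622 -0.249  0.298] max 0.38 0.0
[0,0.38,0.02,0,0,0,0.9] [ 0.637 -0.25   0.297] max 0.38 0.0
[0,0.38,0.05,0,0,0,0.9] [ 0.652 -0.251  0.295] max 0.38 0.0
[0,0.37,0.07,0,0,0,0.9] [ 0.667 -0.253  0.292] max 0.37 0.0
```

>>> {"method": "jog_arm", "body": {"motion": [0,0.02,-0.18,0,0,0,0.9,0,0.02,-0.2,0,0,0,0.9,0,0.07,-0.37,0,0,0,0.9,0,0.1,-0.37,0,0,0,0.9,0,0.12,-0.36,0,0,0,0.9,0,0.16,-0.35,0,0,0,0.9,0,0.18,-0.33,0,0,0,0.9,0,0.21,-0.32,0,0,0,0.9,0,0.23,-0.3,0,0,0,0.9,0,0.26,-0.28,0,0,0,0.9,0,0.28,-0.26,0,0,0,0.9,0,0.29,-0.24,0,0,0,0.9]}}

```text
time: 18.05
position: [0.5056, -0.2375, 0.2616]
tool_rot: [0.739, 0.674, -0.003, -0.002]
ft_force: [-7.9, -2.1, 5.7]
grip_width: 0.0087
grip_force: 25.0
```

>>> {"method": "jog_arm", "body": {"motion": [0,0.32,-0.21,0,0,0,0.9,0,0.33,-0.19,0,0,0,0.9,0,0.35,-0.16,0,0,0,0.9,0,0.35,-0.13,0,0,0,0.9,0,0.37,-0.1,0,0,0,0.9,0,0.37,-0.08,0,0,0,0.9,0,0.38,-0.04,0,0,0,0.9,0,0.38,-0.02,0,0,0,0.9,0,0.38,0.02,0,0,0,0.9,0,0.3,0.04,0,0,0,0.9]}}

```text
time: 19.3
position: [0.6501, -0.2518, 0.2959]
tool_rot: [0.739, 0.673, -0.0, 0.002]
ft_force: [-1.2, -3.8, 1.6]
grip_width: 0.0089
grip_force: 25.0
```

>>> {"method": "jog_arm", "body": {"motion": [0,0.15,0.03,0,0,0,0.9,0,0.13,0.03,0,0,0,0.9,0,0.1,0.02,0,0,0,0.9,0,0,0,0,0,0,0.9]}}

```text
time: 19.8
position: [0.6652, -0.2532, 0.2926]
tool_rot: [0.739, 0.673, -0.0, 0.002]
ft_force: [0.8, -5.1, 1.7]
grip_width: 0.0093
grip_force: 25.0
```

>>> {"method": "jog_arm", "body": {"motion": [0,0,0,0,0,0,0.4,0,0,0,0,0,0,0.4,0,0,-0.3,0,0,0,0.4,0,0,-0.6,0,0,0,0.4,0,0,-0.8,0,0,0,0.4,0,-0.3,-0.5,0,0,0,0.6,0,-0.6,0,0,0,0,1]}}

```text
time: 20.68
position: [0.6287, -0.2483, 0.3822]
tool_rot: [0.739, 0.674, 0.001, 0.002]
ft_force: [-0.3, -1.0, -0.3]
grip_width: 0.0144
grip_force: 0.0
```

```bash
cat >> h.py <<'E'
RF=Ro.from_euler("z",F[2]).as_matrix()
def prop(q,t,r=80,off=13.5,back=0):
    """tool pose pushing prop rod from below, tilt t, returns pos,R (world)"""
    rod=np.cos(q)*np.array([0,-1,0])+np.sin(q)*np.array([.545,0,.839]); d=np.array([np.sin(t),0,-np.cos(t)])
    e=np.cross(d,rod); e/=np.linalg.norm(e)
    if q<.1 and e[2]<0: e=-e
    X=np.array([-55,70,105])+r*rod-off*e-back*d
    return fw(X),RF@np.c_[e,np.cross(d,e),d]
E
python3 - <<'E'
from h import *
o=robot.get_obs();print(o["time"],o["position"],np.round(o["q"],2))
t=np.radians(40)
for q in(0,.5,1,1.7):
    P,R=prop(q,t);print(q,P.round(3),(RF.T@R).round(2).tolist())
_,R0=prop(0,t); R=Ro.from_quat(o["tool_rot"]).as_matrix()
H=R@Ro.from_rotvec(Ro.from_matrix(R.T@R0).as_rotvec()/2).as_matrix()
print(np.degrees(Ro.from_matrix(R.T@R0).as_rotvec()))
plan([((.55,-.25,.38),H,12),((.46,-.24,.36),R0,12)],1)
E
```

```text
20.675 [ 0.62869905 -0.24833739  0.38219932] [-0.54  0.49  1.09  0.    1.56 -0.45]
0 [ 0.481 -0.246  0.096] [[0.77, -0.0, 0.64], [0.0, -1.0, -0.0], [0.64, 0.0, -0.77]]
0.5 [ 0.523 -0.234  0.145] [[-0.68, -0.35, 0.64], [-0.46, 0.89, -0.0], [-0.57, -0.3, -0.77]]
1 [ 0.538 -0.203  0.166] [[-0.43, -0.64, 0.64], [-0.83, 0.56, -0.0], [-0.36, -0.53, -0.77]]
1.7 [ 0.543 -0.148  0.17 ] [[0.1, -0.76, 0.64], [-0.99, -0.13, -0.0], [0.09, -0.64, -0.77]]
[-31.13028166  31.13942114  86.30108538]
[-0.02,-0.16,0,-0.32,0.32,0.9,1, -0.03,-0.16,0,-0.32,0.32,0.9,1, -0.04,-0.16,0,-0.32,0.32,0.9,1, -0.05,-0.16,-0.01,-0.32,0.32,0.9,1, -0.05,-0.15,-0.01,-0.32,0.32,0.9,1, -0.07,-0.15,-0.02,-0.32,0.32,0.9,1, -0.08,-0.15,-0.03,-0.32,0.32,0.9,1, -0.08,-0.13,-0.02,-0.32,0.32,0.9,1, -0.09,-0.14,-0.04,-0.32,0.32,0.9,1, -0.1,-0.12,-0.04,-0.32,0.32,0.9,1, -0.11,-0.12,-0.04,-0.32,0.32,0.9,1, -0.11,-0.11,-0.05,-0.32,0.32,0.9,1] [ 0.55 -0.25  0.38] max 0.11 0.9
[-0.13,-0.14,-0.02,-0.32,0.33,0.9,1, -0.14,-0.13,-0.03,-0.32,0.33,0.9,1, -0.14,-0.12,-0.04,-0.32,0.33,0.9,1, -0.16,-0.11,-0.04,-0.32,0.33,0.9,1, -0.15,-0.1,-0.05,-0.32,0.33,0.9,1, -0.17,-0.09,-0.05,-0.32,0.33,0.9,1, -0.16,-0.08,-0.06,-0.32,0.33,0.9,1, -0.17,-0.07,-0.07,-0.32,0.33,0.9,1, -0.18,-0.05,-0.07,-0.32,0.33,0.9,1, -0.17,-0.04,-0.07,-0.32,0.33,0.9,1, -0.17,-0.03,-0.08,-0.32,0.33,0.9,1, -0.17,-0.01,-0.09,-0.32,0.33,0.9,1] [ 0.46 -0.24  0.36] max 0.17 0.9
```

>>> {"method": "jog_arm", "body": {"motion": [-0.02,-0.16,0,-0.32,0.32,0.9,1,-0.03,-0.16,0,-0.32,0.32,0.9,1,-0.04,-0.16,0,-0.32,0.32,0.9,1,-0.05,-0.16,-0.01,-0.32,0.32,0.9,1,-0.05,-0.15,-0.01,-0.32,0.32,0.9,1,-0.07,-0.15,-0.02,-0.32,0.32,0.9,1,-0.08,-0.15,-0.03,-0.32,0.32,0.9,1,-0.08,-0.13,-0.02,-0.32,0.32,0.9,1,-0.09,-0.14,-0.04,-0.32,0.32,0.9,1,-0.1,-0.12,-0.04,-0.32,0.32,0.9,1,-0.11,-0.12,-0.04,-0.32,0.32,0.9,1,-0.11,-0.11,-0.05,-0.32,0.32,0.9,1]}}

```text
time: 22.18
position: [0.5492, -0.25, 0.3778]
tool_rot: [0.921, 0.342, 0.185, 0.009]
ft_force: [0.1, -0.3, 0.4]
grip_width: 0.0002
grip_force: 0.0
```

>>> {"method": "jog_arm", "body": {"motion": [-0.13,-0.14,-0.02,-0.32,0.33,0.9,1,-0.14,-0.13,-0.03,-0.32,0.33,0.9,1,-0.14,-0.12,-0.04,-0.32,0.33,0.9,1,-0.16,-0.11,-0.04,-0.32,0.33,0.9,1,-0.15,-0.1,-0.05,-0.32,0.33,0.9,1,-0.17,-0.09,-0.05,-0.32,0.33,0.9,1,-0.16,-0.08,-0.06,-0.32,0.33,0.9,1,-0.17,-0.07,-0.07,-0.32,0.33,0.9,1,-0.18,-0.05,-0.07,-0.32,0.33,0.9,1,-0.17,-0.04,-0.07,-0.32,0.33,0.9,1,-0.17,-0.03,-0.08,-0.32,0.33,0.9,1,-0.17,-0.01,-0.09,-0.32,0.33,0.9,1]}}

```text
time: 23.68
position: [0.4592, -0.24, 0.3582]
tool_rot: [0.939, -0.048, 0.34, 0.014]
ft_force: [-0.1, -0.6, 0.4]
grip_width: 0.0005
grip_force: 0.0
```

```bash
sed -i 's/    if q<.1 and e\[2\]<0: e=-e/    e=-e/' h.py
python3 - <<'E'
from h import *
o=robot.get_obs();print(o["time"],o["position"],np.round(o["q"],2),o["grip_width"])
T=(np.array(o["position"]),np.array(o["tool_rot"])); print((RF.T@Ro.from_quat(T[1]).as_matrix()).round(2).tolist())
# prop in view?
im=robot.camera("wrist");cv2.imwrite("pics/w5.png",im)
r=proj("wrist",[fw((-55,70-k,105)) for k in(0,40,70,129)],T).round();print(r.tolist())
im2=robot.camera("scene");cv2.imwrite("pics/s5.png",im2);print(proj("scene",[fw((-55,70-k,105)) for k in(0,70,129)]).round().tolist())
t=np.radians(40); P,R=prop(0,t,off=18,back=70)
print(P,R); plan([(P,R,8),(prop(0,t,off=18.5)[0],None,6)],1)
E
```

```text
23.675 [ 0.45920607 -0.240014    0.35824017] [-1.01  0.06  1.98  0.78  0.81  0.2 ] 0.0005348877773642797
[[0.77, -0.0, 0.64], [-0.01, -1.0, 0.0], [0.64, -0.01, -0.77]]
[[206.0, 271.0], [238.0, 271.0], [261.0, 271.0], [307.0, 270.0]]
[[224.0, 175.0], [244.0, 187.0], [262.0, 197.0]]
[ 0.43308146 -0.24154747  0.14705293] [[ 0.76251722 -0.09585261  0.63982792]
 [-0.07342736 -0.99539554 -0.06161287]
 [ 0.64278761  0.         -0.76604444]]
[-0.48,0.02,0.46,-0.01,0.01,-0.01,1, -0.48,0.02,0.45,-0.01,0.01,-0.01,1, -0.48,0.02,0.46,-0.01,0.01,-0.01,1, -0.48,0.02,0.45,-0.01,0.01,-0.01,1, -0.48,0.01,0.46,-0.01,0.01,-0.01,1, -0.48,0.02,0.45,-0.01,0.01,-0.01,1, -0.49,0.02,0.46,-0.01,0.01,-0.01,1, -0.48,0.01,0.45,-0.01,0.01,-0.01,1] [ 0.433 -0.241  0.147] max 0.48 0.01
[0,0,0.29,0,0,0,1, 0,0,0.29,0,0,0,1, 0,0,0.3,0,0,0,1, -0.01,0,0.29,0,0,0,1, 0,0,0.29,0,0,0,1, 0,0,0.29,0,0,0,1] [ 0.477 -0.246  0.093] max 0.29 0.0
```

Run:
```python
import cv2,numpy as np
a=cv2.imread("pics/s5.png")[100:270,150:350];b=cv2.imread("pics/w5.png")[150:320,130:380]
z=lambda i:cv2.resize(i,(400,int(400*i.shape[0]/i.shape[1])),interpolation=cv2.INTER_CUBIC)
a=z(a);b=z(b);c=np.zeros((max(len(a),len(b)),800,3),np.uint8);c[:len(a),:400]=a;c[:len(b),400:]=b
cv2.imwrite("pics/m5.png",c)
```

```text
(no output)
```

View pics/m5.png

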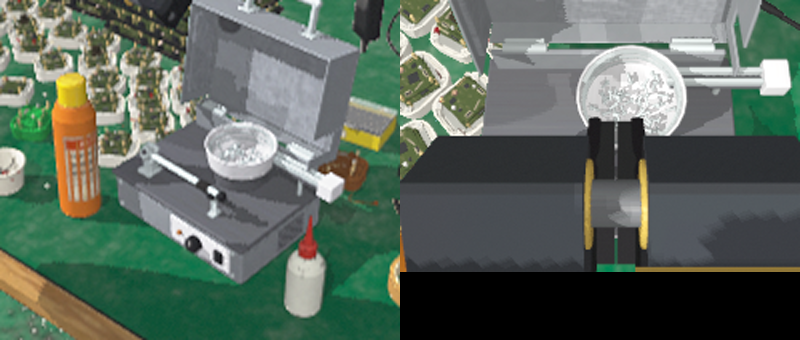

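The hood stands fully back, and the rod lies from (224,175) to its ball at (261,199), as predicted. I go in under the rod.

>>> {"method": "jog_arm", "body": {"motion": [-0.48,0.02,0.46,0,0,0,1,-0.48,0.02,0.45,0,0,0,1,-0.48,0.02,0.46,0,0,0,1,-0.48,0.02,0.45,0,0,0,1,-0.48,0.01,0.46,0,0,0,1,-0.48,0.02,0.45,0,0,0,1,-0.49,0.02,0.46,0,0,0,1,-0.48,0.01,0.45,0,0,0,1,0,0,0,0,0,0,1]}}

```text
time: 24.9
position: [0.4336, -0.2424, 0.1462]
tool_rot: [0.94, -0.047, 0.338, 0.013]
ft_force: [-0.1, 0.4, 0.5]
grip_width: 0.0002
grip_force: 0.0
```

Run:
```python
from h import *
o=robot.get_obs();print(o["time"],o["position"],np.round(o["q"],2),o["ft_force"])
t=np.radians(40); P,R=prop(0,t,off=18,back=70);p=np.array(o["position"]);M=Ro.from_quat(o["tool_rot"]).as_matrix()
print(p-P,(RF.T@M).round(2).tolist())
plan([(prop(0,t,off=18.5,back=0)[0],R,6)],1)
```

```text
24.9 [ 0.43363487 -0.24239632  0.14619857] [-1.08  0.53  2.28  1.73  0.57 -1.04] [-0.08021734  0.36925922  0.48475429]
[ 0.00055341 -0.00084885 -0.00085437] [[0.77, -0.0, 0.64], [-0.01, -1.0, 0.01], [0.64, -0.01, -0.77]]
[0,0,0.29,-0.01,0.02,-0.02,1, 0,0,0.28,-0.01,0.02,-0.02,1, 0,-0.01,0.29,-0.01,0.02,-0.02,1, 0,0,0.29,-0.01,0.02,-0.02,1, 0,0,0.29,-0.01,0.02,-0.02,1, 0,0,0.28,-0.01,0.02,-0.02,1] [ 0.477 -0.246  0.093] max 0.28 0.02
```

>>> {"method": "jog_arm", "body": {"motion": [0,0,0.29,0,0,0,1,0,0,0.28,0,0,0,1,0,0,0.29,0,0,0,1,0,0,0.29,0,0,0,1,0,0,0.29,0,0,0,1,0,0,0.28,0,0,0,1,0,0,0,0,0,0,1]}}

```text
time: 25.78
position: [0.4785, -0.2465, 0.0952]
tool_rot: [0.939, -0.045, 0.34, 0.014]
ft_force: [-0.2, -0.3, -0.4]
grip_width: 0.0004
grip_force: 0.0
```

Run:
```python
from h import *
o=robot.get_obs();print(o["time"],o["position"],np.round(o["q"],2),o["ft_force"])
t=np.radians(40); p=np.array(o["position"]);M=Ro.from_quat(o["tool_rot"]).as_matrix()
print(M.T@(p-prop(0,t,off=18.5)[0]))
st=(p,M)
for qs in (np.linspace(0,.8,13)[1:],np.linspace(.8,1.68,14)[1:]):
    st=plan([(*prop(q,t),1) for q in qs],1,st)
```

```text
25.775 [ 0.47845751 -0.24648276  0.0951545 ] [-0.97  0.69  2.22  1.98  0.57 -1.22] [-0.23886493 -0.31394081 -0.36982776]
[ 0.00209966  0.00055598 -0.00091804]
[0.2,0,-0.02,-0.05,0.06,-0.94,1] [ 0.484 -0.247  0.101] max 0.2 0.94
[0.13,0.02,-0.04,0,0,-0.92,1] [ 0.487 -0.248  0.105] max 0.13 0.92
[0.13,0.01,-0.03,0,0,-0.91,1] [ 0.49  -0.248  0.11 ] max 0.13 0.91
[0.12,0.02,-0.04,0,0,-0.92,1] [ 0.493 -0.248  0.114] max 0.12 0.92
[0.13,0.01,-0.04,0,0,-0.92,1] [ 0.496 -0.247  0.119] max 0.13 0.92
[0.13,0.02,-0.04,0,0,-0.92,1] [ 0.499 -0.247  0.123] max 0.13 0.92
[0.13,0.01,-0.03,0,0,-0.93,1] [ 0.502 -0.245  0.127] max 0.13 0.93
[0.13,0.01,-0.04,0,0,-0.93,1] [ 0.505 -0.244  0.132] max 0.13 0.93
[0.13,0.02,-0.03,0,0,-0.94,1] [ 0.508 -0.242  0.136] max 0.13 0.94
[0.13,0.01,-0.03,0,0,-0.94,1] [ 0.511 -0.24   0.14 ] max 0.13 0.94
[0.13,0.01,-0.03,0,0,-0.95,1] [ 0.514 -0.237  0.143] max 0.13 0.95
[0.13,0.01,-0.03,0,0,-0.95,1] [ 0.517 -0.235  0.147] max 0.13 0.95
[0.13,0.02,-0.02,0,0,-0.97,1] [ 0.52  -0.232  0.15 ] max 0.13 0.97
[0.14,0.01,-0.03,0,0,-0.98,1] [ 0.522 -0.228  0.154] max 0.14 0.98
[0.13,0.01,-0.02,0,0,-0.99,1] [ 0.525 -0.224  0.157] max 0.13 0.99
[0.14,0.02,-0.02,0,0,-0.99,1] [ 0.528 -0.221  0.16 ] max 0.14 0.99
[0.13,0.01,-0.02,0,0,-0.99,1] [ 0.53  -0.216  0.162] max 0.13 0.99
[0.14,0.01,-0.02,0,0,-1,1] [ 0.532 -0.212  0.165] max 0.14 1.0
[0.13,0.02,-0.01,0,0,-1,1] [ 0.534 -0.207  0.167] max 0.13 1.0
[0.14,0.02,-0.01,0,0,-1.01,1] [ 0.536 -0.202  0.169] max 0.14 1.01
[0.13,0.01,-0.01,0,0,-1.01,1] [ 0.538 -0.198  0.17 ] max 0.13 1.01
[0.14,0.02,0,0,0,-1.01,1] [ 0.54  -0.192  0.171] max 0.14 1.01
[0.13,0.02,0,0,0,-1.02,1] [ 0.541 -0.187  0.172] max 0.13 1.02
[0.14,0.02,0,0,0,-1.01,1] [ 0.542 -0.182  0.172] max 0.14 1.01
[0.14,0.02,0,0,0,-1.01,1] [ 0.543 -0.176  0.173] max 0.14 1.01
```

>>> {"method": "jog_arm", "body": {"motion": [0.2,0,-0.02,0,0,-0.94,1,0.13,0.02,-0.04,0,0,-0.92,1,0.13,0.01,-0.03,0,0,-0.91,1,0.12,0.02,-0.04,0,0,-0.92,1,0.13,0.01,-0.04,0,0,-0.92,1,0.13,0.02,-0.04,0,0,-0.92,1]}}

```text
time: 26.52
position: [0.4984, -0.2464, 0.1231]
tool_rot: [0.931, 0.137, 0.33, 0.08]
ft_force: [-0.2, 0.8, -0.8]
grip_width: 0.0005
grip_force: 0.2
```

Run:
```python
from h import *
o=robot.get_obs();print(o["time"],o["position"],np.round(o["q"],2),o["ft_force"])
t=np.radians(40); p=np.array(o["position"]);M=Ro.from_quat(o["tool_rot"]).as_matrix()
P,R=prop(.4,t);print(M.T@(p-P),np.degrees(Ro.from_matrix(M.T@R).as_rotvec()))
```

```text
26.525 [ 0.49836199 -0.24643374  0.12307044] [-0.93  0.61  2.17  1.83  0.51 -1.38] [-0.18427928  0.75225005 -0.7816043 ]
[-0.00047812 -0.00034905 -0.00044611] [-0.30998988  0.23552536  0.17451558]
```

>>> {"method": "jog_arm", "body": {"motion": [0.13,0.01,-0.03,0,0,-0.93,1,0.13,0.01,-0.04,0,0,-0.93,1,0.13,0.02,-0.03,0,0,-0.94,1,0.13,0.01,-0.03,0,0,-0.94,1,0.13,0.01,-0.03,0,0,-0.95,1,0.13,0.01,-0.03,0,0,-0.95,1,0.13,0.02,-0.02,0,0,-0.97,1,0.14,0.01,-0.03,0,0,-0.98,1]}}

```text
time: 27.52
position: [0.522, -0.2277, 0.1536]
tool_rot: [0.862, 0.376, 0.298, 0.163]
ft_force: [0.7, -0.9, 1.0]
grip_width: 0.0005
grip_force: 0.1
```

Run:
```python
from h import *
o=robot.get_obs();print(o["time"],o["position"],np.round(o["q"],2),o["ft_force"])
t=np.radians(40); p=np.array(o["position"]);M=Ro.from_quat(o["tool_rot"]).as_matrix()
P,R=prop(.935,t);print(M.T@(p-P),np.degrees(Ro.from_matrix(M.T@R).as_rotvec()))
im=robot.camera("scene");cv2.imwrite("pics/s6.png",im)
g=[proj("scene",prop(q,t,r=129,off=0)[0])[0].round() for q in (0,.9,.97)];print(g)
for u in g: print(im[int(u[1])-1:int(u[1])+2,int(u[0])-1:int(u[0])+2].mean((0,1)))
```

```text
27.525 [ 0.52200068 -0.22770289  0.15356736] [-0.85  0.53  2.13  1.7   0.46 -1.68] [ 0.67018481 -0.94853605  1.03543098]
[ 0.00017232 -0.00059641 -0.00012574] [-0.38743101  0.03339073  0.21509009]
[array([262., 197.]), array([262., 150.]), array([261., 147.])]
[116.55555556 110.77777778 109.22222222]
[119.77777778 116.22222222 114.44444444]
[58.         54.         51.22222222]
```

>>> {"method": "jog_arm", "body": {"motion": [0.13,0.01,-0.02,0,0,-0.99,1,0.14,0.02,-0.02,0,0,-0.99,1,0.13,0.01,-0.02,0,0,-0.99,1,0.14,0.01,-0.02,0,0,-1,1,0.13,0.02,-0.01,0,0,-1,1,0.14,0.02,-0.01,0,0,-1,1,0.13,0.01,-0.01,0,0,-1,1]}}

```text
time: 28.45
position: [0.5372, -0.1971, 0.1695]
tool_rot: [0.747, 0.572, 0.25, 0.23]
ft_force: [0.4, 0.4, -0.4]
grip_width: 0.0003
grip_force: 0.1
```

Run:
```python
from h import *
o=robot.get_obs();print(o["time"],o["position"],np.round(o["q"],2),o["ft_force"])
t=np.radians(40); p=np.array(o["position"]);M=Ro.from_quat(o["tool_rot"]).as_matrix()
P,R=prop(1.41,t);print(M.T@(p-P),np.degrees(Ro.from_matrix(M.T@R).as_rotvec()))
im=robot.camera("scene");cv2.imwrite("pics/s7.png",im);im=robot.camera("side");cv2.imwrite("pics/d7.png",im)
```

```text
28.45 [ 0.53722371 -0.19710076  0.16954574] [-0.76  0.49  2.12  1.68  0.41 -2.07] [ 0.43278224  0.44078539 -0.40581958]
[ 0.00022244 -0.00074401 -0.00024096] [-0.35807032 -0.16324194 -0.00751868]
```

>>> {"method": "jog_arm", "body": {"motion": [0.14,0.02,0,0,0,-1,1,0.13,0.02,0,0,0,-1,1,0.12,0.02,0,0,0,-1,1,0.1,0.02,0,0,0,-1,1,0.06,0,0,0,0,-0.4,1,0,0,0,0,0,0,1]}}

```text
time: 29.3
position: [0.5424, -0.1761, 0.1722]
tool_rot: [0.652, 0.678, 0.212, 0.265]
ft_force: [-0.6, 1.1, 1.2]
grip_width: 0.0004
grip_force: 0.0
```

Run:
```python
from h import *
o=robot.get_obs();print(o["time"],o["position"],np.round(o["q"],2),o["ft_force"])
t=np.radians(40); p=np.array(o["position"]);M=Ro.from_quat(o["tool_rot"]).as_matrix()
P,R=prop(1.68,t);print(M.T@(p-P),np.degrees(Ro.from_matrix(M.T@R).as_rotvec()))
a=robot.camera("scene");b=robot.camera("side");cv2.imwrite("pics/s8.png",a);cv2.imwrite("pics/d8.png",b)
for n in("scene","side"): print(n,proj(n,[fw((-55,70,105)),prop(1.71,t,r=70,off=0)[0],prop(1.71,t,r=129,off=0)[0],p]).round().tolist())
# dark-ball search near expected tip
for n,im in(("scene",a),("side",b)):
    u,v=proj(n,prop(1.71,t,r=129,off=0)[0])[0].astype(int);g=cv2.cvtColor(im,cv2.COLOR_BGR2GRAY);print(g[v-7:v+8,u-9:u+10:1])
```

```text
29.3 [ 0.54241267 -0.17608371  0.17217694] [-0.71  0.48  2.13  1.73  0.38 -2.37] [-0.57188473  1.12145509  1.1800911 ]
[ 4.55719128e-04 -8.61841470e-04 -6.75066263e-05] [-0.3203985  -0.25388173  1.19868012]
scene [[224.0, 175.0], [231.0, 149.0], [237.0, 126.0], [237.0, 147.0]]
side [[275.0, 216.0], [260.0, 198.0], [246.0, 183.0], [258.0, 192.0]]
[[ 76 107  96  56  46  51 110 100  58  48  37 124 163 114  82 146 112 100
  112]
 [103 111  72  48  44  82 119  74  52  46  70 102 131  99  72 143 112  96
  110]
 [108  99  56  44  52 115  95  54  49  49  98 122 108  90  55 137 112 102
  110]
 [112  73  51  46  81 122  70  43  44  71 107 124 101  84  55 135 113 103
  112]
 [ 97  60  44  54 109 107  85  79 104  99 121 110  93  71  46 124 110 100
  113]
 [ 73  50  44  81 112  77  71 111 122 105 126 101  73  44  36 115 110 102
  111]
 [ 60  47  54 112  93  59  53  98  85  81  92 100  65  47  41 112 108 106
  112]
 [ 55  45  70 120  77  56  55  57  55  57  54  89  80  71  63 106 105 108
  113]
 [ 49  44 100 103  66  55  57  56  59  58  48  60  66  78 117 111 106 112
  113]
 [ 43  64 120  73  56  
[... 979 characters left out ...]
  94 108  96  81 122 164 120  93 160 130  83
   80]
 [135 152 209 165 229 226 116  85  63  61  62  70  98 109 105 157 106  92
  129]
 [132 144 208 200 220 136 100  73  58  67  79  61  60  92 130 134 108 100
  100]
 [112 164 126 170 218 114  93  86  57  59  61  57 101 184 170 170 166 165
  166]
 [131 161 141 149 136 108 118 132 100  56  54  83 160 194 146 143 142 142
  145]
 [243 188 204 144 154 207 178 166 143 119  91 152 237 222 157 137 140 145
  141]
 [243 168 213 213 255 244 152 146 144 145 146 160 214 231 220 160 188 250
  156]
 [178 205 222 239 226 197 137 137 147 140 133 147 158 219 234 209  68 117
  145]
 [111 196 228 212 196 164 149 160 131 136 141 129 137 178 232 222  46  87
  144]]
```

In the side view, the ball is at (247,185) against the expected (246,183), so the rod is up. I back the finger off and check that it stays.

>>> {"method": "jog_arm", "body": {"motion": [-0.1,0,0,0,0,0,1,-0.2,0,0,0,0,0,1,-0.2,0,-0.2,0,0,0,1,0,0,-0.6,0,0,0,1,0,0,-0.8,0,0,0,1,0,0,-0.8,0,0,0,1,0,0,-0.8,0,0,0,1]}}

```text
time: 30.28
position: [0.4605, -0.1893, 0.2732]
tool_rot: [0.652, 0.679, 0.211, 0.265]
ft_force: [0.6, -0.1, 0.6]
grip_width: 0.0007
grip_force: 0.0
```

Run:
```python
from h import *
o=robot.get_obs();print(o["time"],o["position"],np.round(o["q"],2),o["ft_force"])
b=robot.camera("side");cv2.imwrite("pics/d9.png",b);g=cv2.cvtColor(b,cv2.COLOR_BGR2GRAY);print(g[176:191,237:256])
R=Ro.from_quat(o["tool_rot"]).as_matrix();D=down(F[2]+np.pi/2)
rv=Ro.from_matrix(R.T@D).as_rotvec();print(np.degrees(rv))
h=handle(1.75)+[-.001,.001,.001]
H=R@Ro.from_rotvec(rv/2).as_matrix()
plan([((.50,-.22,.38),D,11),(h+[0,0,.10],None,7),(h,None,6)],.31)
```

```text
30.275 [ 0.46049537 -0.18932896  0.27317793] [-0.91  0.17  2.17  1.07  0.56 -1.82] [ 0.60420442 -0.07466859  0.57370611]
[[175 162 140 141 142 143 143 142 142 141 140 142 142 141 143 156 163 217
  192]
 [161 150 139 141 142 143 141 141 141 143 143 143 143 143 141 130 148 223
  165]
 [163 160 141 141 142 142 142 142 142 143 144 144 143 146 135 123 172 175
  125]
 [160 150 142 149 168 159 145 142 132  96  69 105 138 197  87 119 206 137
  122]
 [129 130 131 102  73  94 107 118 123 123  83 104 181 175  93 161 205 134
   64]
 [136 136 145 153 121 133 148 109 105  93  83 157 238 153 121 228 177 104
   92]
 [131 147 202 159 219 225 160  92  64  63  65  77 122 135 138 225 134 130
  196]
 [131 152 199 192 223 202 134  82  59  69  79  61  62 112 174 182 134 126
  147]
 [162 238 164 212 215 160 112  98  61  60  62  57 160 255 254 251 250 248
  248]
 [138 197 184 220 199 134 147 198 147  59  54  84 177 235 222 226 225 224
  225]
 [237 179 210 209 162 224 255 248 191 165  99 148 235 232 209 214 216 214
  207]
 [238 162 204 202 250 241 223 201 203 187 200 154 206 229 225 220 244 243
  239]
 [173 1
[... 417 characters left out ...]
0.31, -0.08,0.19,-0.17,0.9,0.06,0.17,0.31, -0.07,0.17,-0.19,0.9,0.06,0.17,0.31, -0.08,0.16,-0.19,0.9,0.06,0.17,0.31, -0.07,0.15,-0.21,0.9,0.06,0.17,0.31, -0.07,0.14,-0.21,0.9,0.06,0.17,0.31, -0.06,0.13,-0.22,0.9,0.06,0.17,0.31, -0.07,0.11,-0.24,0.9,0.06,0.17,0.31] [ 0.5  -0.22  0.38] max 0.24 0.9
[-0.06,0.6,-0.04,0,0,0,0.31, -0.06,0.61,-0.04,0,0,0,0.31, -0.06,0.6,-0.04,0,0,0,0.31, -0.06,0.6,-0.04,0,0,0,0.31, -0.06,0.61,-0.04,0,0,0,0.31, -0.06,0.6,-0.04,0,0,0,0.31, -0.06,0.61,-0.04,0,0,0,0.31] [ 0.667 -0.253  0.392] max 0.61 0.0
[0,0,0.42,0,0,0,0.31, 0,0,0.41,0,0,0,0.31, 0,0,0.42,0,0,0,0.31, 0,-0.01,0.42,0,0,0,0.31, 0,0,0.41,0,0,0,0.31, 0,0,0.42,0,0,0,0.31] [ 0.667 -0.253  0.292] max 0.42 0.0
```

The ball has not moved, so the rod stands on its own. Back to the handle.

>>> {"method": "jog_arm", "body": {"motion": [-0.09,0.22,-0.12,0.9,0.06,0.17,0.31,-0.09,0.21,-0.13,0.9,0.06,0.17,0.31,-0.09,0.2,-0.15,0.9,0.06,0.17,0.31,-0.08,0.19,-0.16,0.9,0.06,0.17,0.31,-0.08,0.19,-0.17,0.9,0.06,0.17,0.31,-0.07,0.17,-0.19,0.9,0.06,0.17,0.31,-0.08,0.16,-0.19,0.9,0.06,0.17,0.31,-0.07,0.15,-0.21,0.9,0.06,0.17,0.31,-0.07,0.14,-0.21,0.9,0.06,0.17,0.31,-0.06,0.13,-0.22,0.9,0.06,0.17,0.31,-0.07,0.11,-0.24,0.9,0.06,0.17,0.31]}}

```text
time: 31.7
position: [0.502, -0.2204, 0.377]
tool_rot: [0.74, 0.673, 0.0, -0.002]
ft_force: [0.4, -0.1, 0.7]
grip_width: 0.03
grip_force: 0.0
```

>>> {"method": "jog_arm", "body": {"motion": [-0.06,0.6,-0.04,0,0,0,0.31,-0.06,0.61,-0.04,0,0,0,0.31,-0.06,0.6,-0.04,0,0,0,0.31,-0.06,0.6,-0.04,0,0,0,0.31,-0.06,0.61,-0.04,0,0,0,0.31,-0.06,0.6,-0.04,0,0,0,0.31,-0.06,0.6,-0.04,0,0,0,0.31,0,0,0,0,0,0,0.31]}}

```text
time: 32.7
position: [0.6693, -0.2532, 0.3865]
tool_rot: [0.74, 0.673, 0.001, -0.001]
ft_force: [-0.6, 0.1, -0.7]
grip_width: 0.03
grip_force: 0.0
```

Run:
```python
from h import *
o=robot.get_obs();T=(np.array(o["position"]),np.array(o["tool_rot"]));print(o["time"],T[0],np.round(o["q"],2),o["grip_width"])
im=robot.camera("wrist");cv2.imwrite("pics/w6.png",im);g=cv2.cvtColor(im,cv2.COLOR_BGR2GRAY)
h=handle(1.75)
for y in (40,25,10):
    X=h+RF@[0,y/1e3,0];u,v=proj("wrist",X,T)[0].round().astype(int);print(y,u,v,g[v,u-20:u+21].tolist())
print(T[0]-h)
plan([(h,down(F[2]+np.pi/2),6)],.31)
```

```text
32.7 [ 0.66926416 -0.25324048  0.38654891] [-0.52  0.56  0.96  0.    1.63 -0.42] 0.029998525180669824
40 263 148 [186, 185, 186, 185, 185, 185, 185, 185, 186, 186, 185, 186, 203, 230, 234, 242, 246, 242, 238, 234, 223, 211, 197, 178, 155, 145, 149, 149, 149, 149, 153, 141, 114, 104, 105, 108, 112, 116, 117, 113, 109]
25 263 167 [184, 185, 185, 186, 186, 185, 185, 186, 186, 187, 187, 186, 202, 231, 235, 243, 246, 242, 238, 233, 221, 209, 194, 174, 157, 179, 184, 183, 183, 187, 191, 160, 96, 72, 70, 70, 69, 70, 71, 71, 73]
10 263 186 [185, 185, 184, 185, 184, 184, 184, 183, 183, 183, 183, 183, 202, 232, 236, 243, 247, 242, 238, 231, 218, 205, 190, 167, 157, 182, 183, 183, 183, 187, 181, 146, 86, 79, 79, 77, 76, 102, 83, 71, 69]
[0.00166779 0.00084358 0.09574655]
[-0.01,0,0.4,0,-0.01,0,0.31, 0,0,0.4,0,-0.01,0,0.31, -0.01,0,0.4,0,-0.01,0,0.31, 0,-0.01,0.4,0,-0.01,0,0.31, -0.01,0,0.4,0,-0.01,0,0.31, 0,0,0.4,0,-0.01,0,0.31] [ 0.668 -0.254  0.291] max 0.4 0.01
```

>>> {"method": "jog_arm", "body": {"motion": [0,-0.04,0.5,0,0,0,0.31,0,-0.04,0.5,0,0,0,0.31,0,0,0.5,0,0,0,0.31,0,0,0.45,0,0,0,0.31,0,0,0.42,0,0,0,0.31,0,0,0,0,0,0,0.31,0,0,0,0,0,0,0.8,0,0,0,0,0,0,0.9,0,0,0,0,0,0,0.9], "grip_force": 25}}

```text
time: 33.88
position: [0.6658, -0.2524, 0.2945]
tool_rot: [0.74, 0.673, 0.001, 0.001]
ft_force: [0.9, -0.8, -0.0]
grip_width: 0.009
grip_force: 25.1
```

Run:
```python
from h import *
o=robot.get_obs();p=np.array(o["position"]);off=p-handle(1.75);print(o["time"],p,off,o["grip_width"],o["grip_force"],o["ft_force"])
ths=np.linspace(1.75,.97,14)[1:]
st=plan([(handle(t)+off,None,1) for t in ths],.9)
plan([(handle(t)+off*.7,None,1) for t in (.945,.925,.905,.89,.88,.87)],.9,st)
```

```text
33.875 [ 0.66581994 -0.25238384  0.2945242 ] [-0.00177643  0.00170022  0.00372183] 0.008968682855723036 25.10685682296753 [ 0.90660248 -0.80443657 -0.03373119]
[0,-0.28,-0.06,0,0,0,0.9] [ 0.655 -0.251  0.297] max 0.28 0.0
[0,-0.28,-0.05,0,0,0,0.9] [ 0.644 -0.25   0.299] max 0.28 0.0
[0,-0.29,-0.02,0,0,0,0.9] [ 0.632 -0.249  0.3  ] max 0.29 0.0
[0,-0.29,-0.01,0,0,0,0.9] [ 0.62  -0.248  0.3  ] max 0.29 0.0
[0,-0.28,0,0,0,0,0.9] [ 0.609 -0.247  0.3  ] max 0.28 0.0
[0,-0.29,0.03,0,0,0,0.9] [ 0.598 -0.246  0.299] max 0.29 0.0
[0,-0.28,0.04,0,0,0,0.9] [ 0.587 -0.245  0.297] max 0.28 0.0
[0,-0.28,0.06,0,0,0,0.9] [ 0.575 -0.244  0.295] max 0.28 0.0
[0,-0.28,0.07,0,0,0,0.9] [ 0.564 -0.243  0.292] max 0.28 0.0
[0.01,-0.27,0.1,0,0,0,0.9] [ 0.554 -0.241  0.288] max 0.27 0.0
[0,-0.27,0.1,0,0,0,0.9] [ 0.543 -0.24   0.284] max 0.27 0.0
[0,-0.26,0.13,0,0,0,0.9] [ 0.532 -0.239  0.279] max 0.26 0.0
[0,-0.25,0.14,0,0,0,0.9] [ 0.523 -0.238  0.273] max 0.25 0.0
[-0.01,-0.09,0.09,0,0,0,0.9] [ 0.519 -0.239  0.269] max 0.09 0.0
[0,-0.08,0.05,0,0,0,0.9] [ 0.516 -0.238  0.267] max 0.08 0.0
[0,-0.08,0.05,0,0,0,0.9] [ 0.513 -0.238  0.265] max 0.08 0.0
[0,-0.06,0.04,0,0,0,0.9] [ 0.51  -0.238  0.264] max 0.06 0.0
[0,-0.04,0.03,0,0,0,0.9] [ 0.509 -0.238  0.263] max 0.04 0.0
[0,-0.03,0.03,0,0,0,0.9] [ 0.507 -0.237  0.261] max 0.03 0.0
```

>>> {"method": "jog_arm", "body": {"motion": [0,-0.14,-0.03,0,0,0,0.9,0,-0.28,-0.07,0,0,0,0.9,0,-0.29,-0.04,0,0,0,0.9,0,-0.29,-0.02,0,0,0,0.9,0,-0.28,0,0,0,0,0.9,0,-0.29,0.02,0,0,0,0.9,0,-0.28,0.03,0,0,0,0.9,0,-0.28,0.05,0,0,0,0.9,0,-0.28,0.06,0,0,0,0.9,0,-0.28,0.08,0,0,0,0.9,0,-0.27,0.1,0,0,0,0.9,0,-0.27,0.11,0,0,0,0.9]}}

```text
time: 35.38
position: [0.5357, -0.2393, 0.2811]
tool_rot: [0.74, 0.673, 0.001, -0.001]
ft_force: [1.4, 3.5, -4.8]
grip_width: 0.0088
grip_force: 25.0
```

Run:
```python
from h import *
o=robot.get_obs();p=np.array(o["position"]);L=RF.T@(p-fw((75,0,105)))*1e3
th=np.arctan2(L[2],-L[0])-np.arctan2(12,191);print(o["time"],p,"r",np.hypot(L[0],L[2]),"th",th,o["ft_force"],o["grip_width"])
b=robot.camera("side");cv2.imwrite("pics/d10.png",b);a=robot.camera("scene");cv2.imwrite("pics/s10.png",a)
R=np.hypot(L[0],L[2])
def h2(t):
    a=t+np.arctan2(12,191);return fw((75-R*np.cos(a),L[1],105+R*np.sin(a)))
plan([(h2(t),None,1) for t in np.r_[np.linspace(th,.94,3)[1:],.92,.90,.885,.875,.865,.855]],.9)
```

```text
35.375 [ 0.53565397 -0.23930708  0.28106708] r 196.34397418493987 th 1.0495747700265587 [ 1.43405557  3.53115632 -4.81571236] 0.008794941014501336
[0,-0.21,0.11,0,0,0,0.9] [ 0.526 -0.238  0.276] max 0.21 0.0
[0,-0.23,0.14,0,0,0,0.9] [ 0.517 -0.237  0.271] max 0.23 0.0
[0,-0.08,0.06,0,0,0,0.9] [ 0.514 -0.237  0.268] max 0.08 0.0
[0,-0.08,0.05,0,0,0,0.9] [ 0.511 -0.237  0.266] max 0.08 0.0
[0,-0.06,0.04,0,0,0,0.9] [ 0.508 -0.237  0.265] max 0.06 0.0
[0,-0.04,0.03,0,0,0,0.9] [ 0.507 -0.236  0.263] max 0.04 0.0
[0,-0.04,0.03,0,0,0,0.9] [ 0.505 -0.236  0.262] max 0.04 0.0
[0,-0.04,0.03,0,0,0,0.9] [ 0.503 -0.236  0.261] max 0.04 0.0
```

>>> {"method": "jog_arm", "body": {"motion": [0,-0.21,0.11,0,0,0,0.9,0,-0.23,0.14,0,0,0,0.9,0,-0.08,0.06,0,0,0,0.9,0,0,0,0,0,0,0.9]}}

```text
time: 35.98
position: [0.5151, -0.2373, 0.2694]
tool_rot: [0.74, 0.673, 0.001, -0.002]
ft_force: [-0.4, 5.6, 0.3]
grip_width: 0.0092
grip_force: 25.0
```

>>> {"method": "jog_arm", "body": {"motion": [0,-0.08,0.05,0,0,0,0.9,0,0,0,0,0,0,0.9]}}

```text
time: 36.22
position: [0.5122, -0.237, 0.2674]
tool_rot: [0.74, 0.673, 0.001, -0.001]
ft_force: [0.8, 5.5, 0.9]
grip_width: 0.0093
grip_force: 25.0
```

>>> {"method": "jog_arm", "body": {"motion": [0,-0.06,0.04,0,0,0,0.9,0,0,0,0,0,0,0.9]}}

```text
time: 36.48
position: [0.5099, -0.2369, 0.2658]
tool_rot: [0.74, 0.673, 0.001, -0.001]
ft_force: [0.8, 4.8, -1.2]
grip_width: 0.0089
grip_force: 25.0
```

Run:
```python
from h import *
o=robot.get_obs();p=np.array(o["position"]);L=RF.T@(p-fw((75,0,105)))*1e3
print("r",np.hypot(L[0],L[2]),"th",np.arctan2(L[2],-L[0])-np.arctan2(12,191),o["ft_force"],o["moment"],np.round(o["joint_torque"],1))
a=robot.camera("scene");b=robot.camera("side");cv2.imwrite("pics/s11.png",a);cv2.imwrite("pics/d11.png",b)
A=cv2.resize(a[60:260,150:350],(400,400),interpolation=cv2.INTER_CUBIC);B=cv2.resize(b[100:260,190:350],(400,400),interpolation=cv2.INTER_CUBIC)
cv2.imwrite("pics/m11.png",np.hstack([A,B]))
```

```text
r 196.37792507006407 th 0.8965773684134328 [ 0.80469793  4.84923517 -1.1987749 ] [ 0.85360043 -0.0925852   0.0218658 ] [ -2.8 -38.6 -19.4  -1.2  -0.7  -0. ]
```

>>> {"method": "jog_arm", "body": {"motion": [0,-0.04,0.03,0,0,0,0.9,0,0,0,0,0,0,0.9]}}

```text
time: 36.83
position: [0.5091, -0.2368, 0.2652]
tool_rot: [0.74, 0.673, 0.001, -0.001]
ft_force: [0.7, 5.6, 1.6]
grip_width: 0.0093
grip_force: 25.0
```

>>> {"method": "jog_arm", "body": {"motion": [0,-0.04,0.03,0,0,0,0.9,0,0,0,0,0,0,0.9]}}

```text
time: 37.08
position: [0.5087, -0.2368, 0.2649]
tool_rot: [0.74, 0.673, 0.002, 0.001]
ft_force: [2.9, 5.9, 3.4]
grip_width: 0.0091
grip_force: 25.0
```

>>> {"method": "jog_arm", "body": {"motion": [0,-0.04,0.03,0,0,0,0.9,0,0,0,0,0,0,0.9]}}

```text
time: 37.33
position: [0.5084, -0.2368, 0.2647]
tool_rot: [0.74, 0.673, 0.003, 0.002]
ft_force: [4.1, 7.3, 6.1]
grip_width: 0.0093
grip_force: 25.0
```

The motion has stopped and the force is rising, so the rod is taking the load. One look before I release.

Run:
```python
from h import *
a=robot.camera("scene");b=robot.camera("side");cv2.imwrite("pics/s12.png",a);cv2.imwrite("pics/d12.png",b)
A=cv2.resize(a[70:230,180:340],(400,400),interpolation=cv2.INTER_CUBIC);B=cv2.resize(b[110:260,190:340],(400,400),interpolation=cv2.INTER_CUBIC)
cv2.imwrite("pics/m12.png",np.hstack([A,B]))
tip=prop(1.71,.7,r=129,off=0)[0]
for n in("scene","side"):print(n,proj(n,[tip,fw((-55,70,105))]).round().tolist())
```

```text
scene [[237.0, 126.0], [224.0, 175.0]]
side [[246.0, 183.0], [275.0, 216.0]]
```

View pics/m12.png

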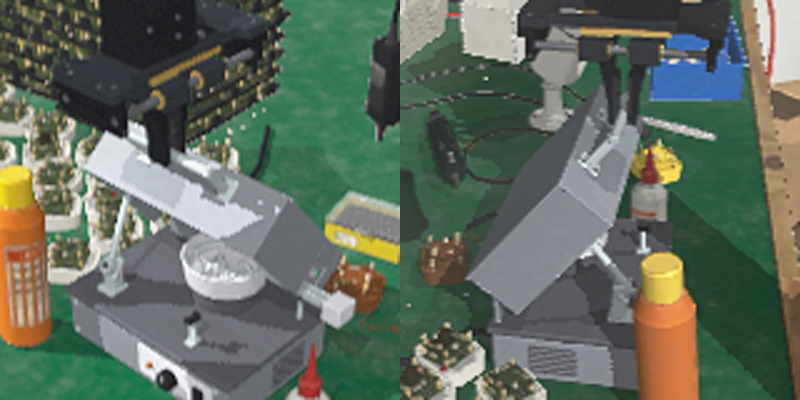

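The rod stands from (112,290) up into the hood, and nothing has been knocked over. I loosen the grip first and watch for sinking.

>>> {"method": "jog_arm", "body": {"motion": [0,0.03,-0.03,0,0,0,0.9,0,0,0,0,0,0,0.9,0,0,0,0,0,0,0.9], "grip_force": 5}}

```text
time: 37.8
position: [0.5086, -0.2372, 0.2646]
tool_rot: [0.74, 0.673, 0.002, 0.001]
ft_force: [3.1, 5.5, 0.6]
grip_width: 0.0097
grip_force: 5.0
```

>>> {"method": "jog_arm", "body": {"motion": [0,0,0,0,0,0,0.7,0,0,0,0,0,0,0.6,0,0,0,0,0,0,0.5,0,0,0,0,0,0,0.45]}}

```text
time: 38.3
position: [0.5064, -0.2376, 0.2635]
tool_rot: [0.74, 0.673, 0.0, -0.001]
ft_force: [-0.0, -0.4, 0.3]
grip_width: 0.0226
grip_force: 0.0
```

Run:
```python
from h import *
o=robot.get_obs();print(o["time"],o["position"],o["ft_force"],o["grip_width"],o["grip_force"])
for n,f in(("scene","s12"),("side","d12")):
    a=robot.camera(n);cv2.imwrite(f"pics/{n}13.png",a);d=cv2.absdiff(a,cv2.imread(f"pics/{f}.png")).max(2);ys,xs=np.where(d>50);print(n,len(xs),xs.min() if len(xs) else 0,xs.max() if len(xs) else 0,ys.min() if len(xs) else 0,ys.max() if len(xs) else 0)
```

```text
38.3 [ 0.50639551 -0.23756832  0.26345591] [-0.04782854 -0.36138105  0.30809806] 0.022624860482713338 0.0
scene 588 14 456 0 236
side 709 234 506 0 255
```

>>> {"method": "jog_arm", "body": {"motion": [0,0,-0.2,0,0,0,0.45,0,0,-0.4,0,0,0,0.45,0,0,-0.6,0,0,0,0.45,0,0,-0.8,0,0,0,0.45,0,0,-0.8,0,0,0,0.45,0,0,-0.7,0,0,0,0.45,0,0,0,0,0,0,0.45]}}

```text
time: 39.28
position: [0.5076, -0.2381, 0.4066]
tool_rot: [0.74, 0.673, 0.001, 0.003]
ft_force: [0.7, -1.0, 0.1]
grip_width: 0.0241
grip_force: 0.0
```

Run:
```python
from h import *
from scipy.optimize import minimize_scalar
o=robot.get_obs();T=(np.array(o["position"]),np.array(o["tool_rot"]));print(o["time"],T[0],o["ft_force"])
im=robot.camera("wrist");a=robot.camera("scene");b=robot.camera("side")
cv2.imwrite("pics/f_s.png",a);cv2.imwrite("pics/f_d.png",b)
# hood pose change (below the gripper): template shift of hood patches between pre-release and now
for n,f,cur,(x0,y0,x1,y1) in(("side","d12",b,(220,165,268,228)),("scene","s12",a,(255,140,300,175)),("side rod","d12",b,(260,195,280,222)),("scene can","scene0",a,(178,165,204,212)),("side cup","side0",b,(288,283,322,318)),("scene bottle","scene0",a,(291,212,316,260)),("scene tape","scene0",a,(342,222,386,260))):
    t=cv2.imread(f"pics/{f}.png")[y0:y1,x0:x1];s=cur[y0-8:y1+8,x0-8:x1+8]
    r=cv2.matchTemplate(s,t,cv2.TM_CCOEFF_NORMED);_,m,_,l=cv2.minMaxLoc(r);print(n,round(m,3),l[0]-8,l[1]-8)
g=cv2.cvtColor(im,cv2.COLOR_BGR2GRAY)
# handle bar angle: predicted bar pixels for candidate theta
for th in(.84,.86,.88,.9):
    print(th,[proj("wrist",handle(th)+RF@[0,y,0],T)[0].round(1).tolist() for y in(.03,.04)])
v=int(proj("wrist",handle(.88)+RF@[0,.03,0],T)[0][1]);print(v,g[v,235:300].tolist())
```

```text
39.275 [ 0.5075984  -0.23807724  0.40660542] [ 0.74162369 -0.95988092  0.1220448 ]
side 0.986 0 0
scene 0.782 0 0
side rod 0.993 0 0
scene can 0.729 -2 0
side cup 0.918 0 0
scene bottle 0.997 0 0
scene tape 0.906 0 0
0.84 [[259.8, 148.8], [259.8, 138.2]]
0.86 [[263.0, 149.2], [263.1, 138.5]]
0.88 [[266.4, 149.6], [266.4, 138.8]]
0.9 [[269.8, 150.0], [269.8, 139.1]]
149 [117, 137, 135, 135, 138, 136, 133, 132, 135, 135, 133, 131, 134, 133, 134, 135, 133, 133, 135, 135, 133, 133, 134, 196, 195, 217, 233, 239, 242, 245, 237, 227, 215, 196, 173, 159, 196, 197, 197, 196, 195, 195, 195, 195, 195, 195, 194, 194, 180, 172, 124, 119, 120, 119, 119, 119, 146, 175, 196, 198, 198, 198, 198, 197, 197]
```

Run:
```python
from h import *
for f in("scene0","f_s","side0","f_d"):
    h=cv2.cvtColor(cv2.imread(f"pics/{f}.png"),cv2.COLOR_BGR2HSV);m=cv2.inRange(h,(20,150,120),(32,255,255))
    x0,y0,x1,y1=(170,120,215,165) if f in("scene0","f_s") else (270,195,305,225)
    ys,xs=np.where(m[y0:y1,x0:x1]);print(f,xs.mean()+x0,ys.mean()+y0,len(xs))
```

```text
scene0 191.6 144.96 225
f_s 185.4 144.78222222222223 225
side0 285.4972067039106 213.10614525139664 179
f_d 287.8181818181818 215.85227272727272 176
```

Run:
```python
from h import *
for f in("scene0","s5","s6","s7","s8","s10","s11","s12","f_s","side0","d7","d8","d9","d10","d12","f_d"):
    im=cv2.imread(f"pics/{f}.png");h=cv2.cvtColor(im,cv2.COLOR_BGR2HSV);sc=f[0]=="s" and f!="side0" or f=="f_s"; n="scene" if sc else "side"
    x0,y0,x1,y1=(165,120,220,165) if sc else (265,190,310,228)
    m=cv2.inRange(h,(20,150,120),(32,255,255));ys,xs=np.where(m[y0:y1,x0:x1]);u=(xs.mean()+x0,ys.mean()+y0)
    m=cv2.inRange(h,(4,150,60),(18,255,255))[120:285,165:320] if not sc else cv2.inRange(h,(4,150,60),(18,255,255))[140:225,165:215]
    yy,xx=np.where(m); o=(165,120) if not sc else (165,140)
    yb=np.percentile(yy,99); fx=xx[yy>yb-6].mean()
    print(f,n,np.round(u,1),"capworld",onz(n,u,.185)[:2].round(3),"foot",round(fx+o[0],1),yb+o[1])
```

```text
scene0 scene [191.6 145. ] capworld [ 0.466 -0.094] foot 189.9 207.0
s5 scene [185.3 144.9] capworld [ 0.457 -0.082] foot 189.3 207.0
s6 scene [184.8 145.6] capworld [ 0.453 -0.083] foot 189.3 207.54999999999995
s7 scene [185.2 145.2] capworld [ 0.455 -0.082] foot 189.3 207.64999999999998
s8 scene [185.  145.7] capworld [ 0.454 -0.083] foot 189.3 207.64999999999998
s10 scene [185.3 144.9] capworld [ 0.457 -0.082] foot 189.3 207.0
s11 scene [185.3 144.8] capworld [ 0.457 -0.081] foot 189.3 207.0
s12 scene [185.4 144.8] capworld [ 0.457 -0.081] foot 189.4 207.0
f_s scene [185.4 144.8] capworld [ 0.457 -0.081] foot 189.3 207.0
side0 side [285.5 213.1] capworld [ 0.47 -0.07] foot 289.2 276.0
d7 side [287.7 216.1] capworld [ 0.464 -0.058] foot 289.7 276.0
d8 side [287.8 216.1] capworld [ 0.464 -0.059] foot 289.7 276.0
d9 side [287.9 216.3] capworld [ 0.464 -0.058] foot 290.4 276.0
d10 side [287.7 216.1] capworld [ 0.465 -0.059] foot 289.7 276.0
d12 side [287.7 216.1] capworld [ 0.465 -0.058] foot 289.7 276.0
f_d side [287.8 215.9] capworld [ 0.464 -0.059] foot 289.7 276.0
```

Run:
```python
from h import *
w=np.load("w1.npy");T=(w[:3],w[3:])
im=cv2.imread("pics/w1.png");h=cv2.cvtColor(im,cv2.COLOR_BGR2HSV);m=cv2.inRange(h,(20,150,120),(32,255,255))[:60,140:230];ys,xs=np.where(m);print("w1 cap px",xs.mean()+140,ys.mean(),xs.min()+140,xs.max()+140,ys.max())
for X in((.457,-.082,.19),(.466,-.094,.19)): print(X,proj("wrist",X,T).round(1),proj("scene",X).round(1),proj("side",X).round(1))
a=cv2.cvtColor(cv2.imread("pics/scene0.png"),cv2.COLOR_BGR2HSV);b=cv2.cvtColor(cv2.imread("pics/s5.png"),cv2.COLOR_BGR2HSV)
for n,q in(("scene0",a),("s5",b)):
    m=cv2.inRange(q,(4,130,50),(34,255,255))[125:215,170:212]
    print(n,[(int(y)+125,round(np.where(m[y])[0].mean()+170,1),int(m[y].sum()/255)) for y in range(6,86,8)])
```

```text
w1 cap px 181.19726858877087 15.028831562974203 157 212 35
(0.457, -0.082, 0.19) [[169.4  15.5]] [[185.3 143.2]] [[291.2 208.6]]
(0.466, -0.094, 0.19) [[181.5  29.2]] [[191.3 143.2]] [[287.5 205.6]]
scene0 [(131, np.float64(nan), 0), (139, np.float64(191.5), 14), (147, np.float64(191.5), 14), (155, np.float64(191.0), 21), (163, np.float64(191.0), 21), (171, np.float64(191.1), 19), (179, np.float64(187.7), 10), (187, np.float64(189.0), 10), (195, np.float64(185.4), 8), (203, np.float64(190.0), 19)]
s5 [(131, np.float64(nan), 0), (139, np.float64(185.5), 14), (147, np.float64(185.5), 14), (155, np.float64(186.5), 22), (163, np.float64(186.5), 22), (171, np.float64(186.3), 17), (179, np.float64(185.0), 10), (187, np.float64(186.7), 9), (195, np.float64(185.8), 9), (203, np.float64(189.5), 20)]<stdin>:8: RuntimeWarning: Mean of empty slice.
  ret = ret.dtype.type(ret / rcount)
```

Run:
```python
from h import *
def tri(u1,u2):
    A=[];b=[]
    for n,u in(("scene",u1),("side",u2)):
        o,d=ray(n,u);d=d/np.linalg.norm(d);P=np.eye(3)-np.outer(d,d);A.append(P);b.append(P@o)
    return np.linalg.lstsq(np.vstack(A),np.hstack(b),rcond=None)
def bb(f,box,lo,hi):
    h=cv2.cvtColor(cv2.imread(f"pics/{f}.png"),cv2.COLOR_BGR2HSV);x0,y0,x1,y1=box
    m=cv2.inRange(h,lo,hi)[y0:y1,x0:x1].copy();n,l,s,c=cv2.connectedComponentsWithStats(m);i=1+s[1:,4].argmax();s=s[i];return s[0]+x0,s[1]+y0,s[2],s[3],(c[i]+[x0,y0]).round(1)
for a,b in(("scene0","side0"),("f_s","f_d")):
    c1=bb(a,(165,120,220,165),(20,150,120),(32,255,255));c2=bb(b,(265,190,310,228),(20,150,120),(32,255,255))
    b1=bb(a,(165,120,220,225),(3,120,40),(18,255,255));b2=bb(b,(265,190,310,290),(3,120,40),(18,255,255))
    print(c1,c2,b1,b2); p,r,*_=tri(c1[4],c2[4]);print("cap",p.round(4),r)
    for k in(0,): 
        f1=(b1[0]+b1[2]/2,b1[1]+b1[3]-5);f2=(b2[0]+b2[2]/2,b2[1]+b2[3]-6);p,r,*_=tri(f1,f2);print("foot",p.round(4),r)
        p,r,*_=tri((b1[0]+b1[2]/2,b1[1]+b1[3]/2),(b2[0]+b2[2]/2,b2[1]+b2[3]/2));print("mid",p.round(4))
```

```text
(np.int32(185), np.int32(137), np.int32(15), np.int32(17), array([191.6, 145. ])) (np.int32(278), np.int32(205), np.int32(16), np.int32(16), array([285.6, 213.5])) (np.int32(180), np.int32(149), np.int32(23), np.int32(60), array([189.8, 177.3])) (np.int32(276), np.int32(215), np.int32(27), np.int32(63), array([289., 247.]))
cap [ 0.4719 -0.0841  0.1758] [1.45858928e-05]
foot [ 0.454  -0.0786 -0.0079] [1.19422223e-06]
mid [ 0.459  -0.0828  0.0762]
(np.int32(178), np.int32(136), np.int32(16), np.int32(18), array([185.4, 144.8])) (np.int32(281), np.int32(207), np.int32(15), np.int32(17), array([287.9, 216.7])) (np.int32(176), np.int32(150), np.int32(25), np.int32(59), array([187. , 177.3])) (np.int32(277), np.int32(218), np.int32(26), np.int32(60), array([290. , 248.7]))
cap [ 0.4651 -0.0704  0.1757] [3.43176311e-06]
foot [ 0.4503 -0.0742 -0.0055] [2.55463481e-05]
mid [ 0.456  -0.0768  0.0752]
```

Run:
```python
from rig import robot
print(robot.get_obs()["time"],robot.hand_in())
```

```text
the job is handed in; nothing more can be done
39.425 None
```

The job is handed in at 39.4 s: the camera back is upright on the bench and the hood rests at about 0.87 rad on the prop rod, with the robot clear. One flaw is that the spray can got nudged: its cap shifted about 15 mm and its foot at most about 5 mm. It is still standing; I didn't find what touched it and left it alone.

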